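Caliper an amber glass jar for the collection record

TASK

Take one width reading of the old amber glass jar for the record: lift it from the tray, stand it upright on the caliper's grey felt pad between the two jaws and let go, then slide the moving jaw up by its thumb post until both jaws bear lightly on the glass. The glass is fragile and the slide has play, so put the jar down softly, close the jaw with a light touch and keep it square to the beam; leave it closed on the jar, still pressing lightly from both sides, and do not disturb the pot and weight on the tray, the mortar or the red dish.

Things in the scene. Friction and masses are not known exactly. Their poses are not given: they have to be found in the camera images.
- amber_jar: Loose hand-blown amber glass jar, cream paper band, white cap, about 130 g: straight glass wall from its foot up to 84 mm (band 42 to 68 mm), 38 mm wide cap up to 102 mm. Out of round: its width, which is to be measured, differs from side to side and lies somewhere between 38 and 50 mm. Origin at the centre of its underside, z up. It stands on the tray beside a white pot and a brass weight.
- tray: Low wooden tray, fixed: 282 x 122 mm outside, grey felt floor 4 mm above the table, rims 12 mm high. Origin at the centre of its underside; the three pieces stand in a row along its x axis (the long side), 85 mm apart.
- porcelain_pot: White porcelain pot with blue bands, 44 mm wide (lid 48 mm), 85 mm tall, loose, to be left alone. Origin at the centre of its underside.
- brass_weight: Brass weight with a knob, 38 mm wide, 66 mm tall, loose, to be left alone. Origin at the centre of its underside.
- caliper: Large aluminium caliper lying flat in two fixed feet. Origin on the table under the beam's axis, in the plane of the fixed jaw's face; y runs along the beam to its open end, z up, jaws reach out in -x. Beam 30 mm wide, top at z = 27 mm. Feet at y = -50 and 236 mm, 43 mm high. Grey felt pad 3 mm thick on the table between the jaws, x from -128 to -24 mm, y from -20 to 165 mm.
- fixed_jaw: Fixed jaw, its flat measuring face (looking along the caliper's +y) at y = 0; the straight face runs from x = -23 to -107 mm, its underside 13 mm and its top 31 mm above the table. Same origin and axes as the caliper.
- sliding_jaw: Sliding jaw and carriage. Origin on the beam's axis at table level, in the plane of its face, which looks along -y; face x = -23 to -107 mm, z = 13 to 31 mm; carriage 46 mm wide, y = 0 to 75 mm, top z = 34 mm. Axes parallel to the caliper's while square. The slide has springy play, 22 N m/rad about z here: pressing the jar hard, or far out along the jaw, cocks it (8 N at 60 mm out: 0.02 rad).
- thumb_post (a point): Centre of the top of the thumb post on the carriage: upright black round post, 16 mm thick, red top 74 mm above the table, standing 40 mm above the carriage on the beam's axis, 50 mm behind the sliding jaw's measuring face (towards the beam's open end, caliper +y).
- jaw_slide (a joint): Opening between the two measuring faces in m: 0 closed, up to 0.16; falls as the jaw closes. The slide rubs with about 2.5 N (a little more when moved fast) and stays where it is left, so a jaw left pressing on the jar goes on pressing with up to about 2.5 N.
- mortar: White porcelain mortar bowl, 104 mm wide, 70 mm tall, loose, to be left alone. Origin at the centre of its underside.
- red_dish: Small red open dish, 50 x 70 x 22 mm, loose, to be left alone. Origin at the centre of its underside.

How it is judged (in metres and radians):
On the way, in this order (a step that is already met when the one before it is completed fails the run):
1. the amber jar stands upright on the felt pad between the jaws, let go (x of amber_jar in the frame of caliper between -0.105 and -0.03 m and y of amber_jar in the frame of caliper above 0.012 m and y of amber_jar in the frame of sliding_jaw below -0.012 m and z of amber_jar in the frame of caliper below 0.008 m and angle between amber_jar's own z axis and vertical below 0.06 rad and contact force between the fingers and amber_jar below 0.05 N and linear speed of amber_jar below 0.02 m/s), for 0.3 s.
2. the sliding jaw is closed so that both jaws press on the jar (contact force between each of sliding_jaw, fixed_jaw and amber_jar above 0.4 N), for 0.3 s.
At the end, for the whole second after the job is handed in: The amber jar stands upright (within 0.06 rad) on the felt pad between the straight faces of the jaws, its axis 30 to 105 mm from the beam's axis, at rest; both jaws touch it with more than 0.2 N; the sliding jaw is square to the beam within 0.02 rad; the robot touches nothing (contact force between each of sliding_jaw, fixed_jaw and amber_jar above 0.2 N and x of amber_jar in the frame of caliper between -0.105 and -0.03 m and z of amber_jar in the frame of caliper below 0.008 m and angle between amber_jar's own z axis and vertical below 0.06 rad and angle between the y axis of sliding_jaw and the y axis of caliper, either way round below 0.02 rad and linear speed of amber_jar below 0.01 m/s).
It fails at once if a jaw presses on the glass with more than 10 N (contact force between any of sliding_jaw, fixed_jaw and amber_jar above 10 N).
It fails at once if the sliding jaw is tilted out of square by more than 0.03 rad (angle between the y axis of sliding_jaw and the y axis of caliper, either way round above 0.03 rad).
It fails at once if the jar strikes or is pressed on the pad or caliper with more than 40 N (contact force between amber_jar and caliper above 40 N).
It fails at once if the jar is tipped by more than 0.35 rad (angle between amber_jar's own z axis and vertical above 0.35 rad).
It fails at once if the porcelain pot, the brass weight, the mortar or the red dish is moved by more than 15 mm (distance of any of porcelain_pot, brass_weight, mortar, red_dish from where it was at the start of the episode above 0.015 m).
It also fails if it takes over 61 s, if anything falls off the work surface, if the arm or the gripper's body presses on something with over 40 N, if the wrist force passes 120 N, or if a joint passes its speed limit or range.

ROBOT

A 6-joint arm with a two-finger parallel gripper is mounted at the origin on the work surface. World frame = base frame: x ahead of the robot, y to its left, z up, the work surface at z = 0. Lengths are in mm, angles in rad, forces in N, time in s.
With the tool pointing down it reaches from about 275 to 1000 mm from the base axis. Payload 8.4 kg.
Tool frame: the origin (TCP) lies at the very end of the fingers, on their centre line; the grasp point (between the pads) lies 19 mm behind it; z points along the fingers, y is the direction in which the jaws open and shut (so a half turn about z gives the same grasp; the last joint's range is limited). The gripper opens to 85 mm and grips with 20 to 120 N. Pads are 22 mm wide; open, the fingers measure 114 mm over their backs; the gripper's body (76 mm by 85 mm) begins 54 mm behind the grasp point. The pads swing forward as they close: fully open they stand 13 mm farther back than shut.
Start: joints at [-1.2, 0.353, 1.633, -0, 1.155, -0.002], TCP at [227.639, -582.072, 205.181] pointing down, gripper open.
Joint ranges: [-2.63, 2.63], [-0.92, 2.1], [0.06, 2.66], [-1.3, 4.44], [0, 2.69], [-3.02, 3.02]. Speed limits (rad/s): [2.22, 2.22, 2.79, 3.14, 3.14, 3.14].

INTERFACE

Orientations are given as [roll, pitch, yaw] about the fixed x, y, z axes, in that order (R = Rz(yaw) Ry(pitch) Rx(roll)).
In Python, from rig import r gives the robot as it stands.
- The arm moves only by the tool jog_arm, never from a script. Its argument "increments" is text: rows parted by semicolons, each of 7 numbers parted by spaces: the shift along the tool's x, y, z in cm, then the turn, a rotation vector about the tool's x, y, z in rad, then the opening, from -1 (shut) to 1 (fully open). A call has exactly 8 rows; each row shifts and turns the commanded pose from where the row before left it, along the tool's axes as they then stand; what a row does not reach is not made up. A row lasts 1/10 s, in which the tool goes at most 50 mm and 8.59 degrees, less where a joint would pass 70% of its speed; a pose out of reach is approached as far as the arm can. A call with a gripper value outside its range is refused whole. The fingers move at their own pace and stop on an object; "squeeze" is the grip in N (left out, the last holds). Time passes only in rows, so rows that do not move let the fingers close, or fill a call up. It gives the time, the measured TCP pose, the force and the opening at its end, in the units of the state.
- r.sense(): the state, without advancing time (a new reading comes with each control period).
- r.grab_frame(name): name is "scene" or "side" or "wrist"; returns the picture (384x512x3 uint8, red, green, blue); there is no depth.
- r.camera_info(name): a dict with "K" (3x3 intrinsics, pixels), "rvec" (rotation vector, rad) and "tvec" (3), from world to camera coordinates, as OpenCV has them. Camera axes: x right, y down, z forward; pixel columns grow to the right and rows downward; lengths in mm; the calibration is good to about 2 mm. A picture is of the moment at which its call begins: read the wrist's pose just before it. camera_info takes no time and is no camera call; for the wrist camera it gives the pose at the moment of the call.
- r.sign_off(): hands the job in, once; it reports no verdict.
The state is a dict: "clock": time; "qpos": joint angles; "qvel": joint speeds; "joint_efforts": joint torques, N m; "eef_pos": TCP position; "tcp_rot": TCP orientation; "contact_force": force on the tool from outside, world axes, zero at the start; "wrist_torque": the same for the moment, N m; "opening": opening from 0.0 (shut) to 1.0 (fully open).
Only numpy, scipy, OpenCV 4.12 (cv2) and the standard library are available. Lean on these libraries where they do the work, as an engineer would, in place of code of your own. Each camera call takes 0.05 s, during which the arm holds its last target.

## Working session

There is one attempt and no reset: what is moved stays moved. The work goes in short steps, Python scripts to look and compute and a tool call to move; the robot and the scene stay as the last step left them, time stands still between calls to the robot, and variables do not carry over. Pictures are saved under pics/ and viewed, and the job is handed in when it is done.

Besides the shell and the picture viewer there is one more tool, called after "Request:" by a JSON object that holds its "fn" and its "kwargs", one argument or row to a line. jog_arm: Moves the arm, as the interface text tells. Its arguments: {"type":"object","properties":{"increments":{"type":"string"},"squeeze":{"type":"number"}},"required":["increments"]}

```bash
ls; mkdir -p pics; python3 - <<'E'
from rig import r
import cv2
print(r.sense())
for n in ["scene","side","wrist"]:
    ci=r.camera_info(n); print(n,ci)
    cv2.imwrite(f"pics/{n}0.png",cv2.cvtColor(r.grab_frame(n),cv2.COLOR_RGB2BGR))
E
```

```text
pics
{'clock': 0.0, 'qpos': array([-1.20038886e+00,  3.53654142e-01,  1.63416199e+00, -2.42772489e-06,
        1.15519513e+00, -2.41871683e-03]), 'qvel': array([-4.32743485e-04,  2.21680258e-03, -3.26545031e-04,  9.84940786e-04,
        1.14275843e-03, -2.95472661e-05]), 'joint_efforts': array([-4.27034916e-03, -6.05272937e+01, -3.42065978e+01, -2.47791841e-04,
        9.49615322e-03, -2.98455336e-05]), 'eef_pos': array([ 227.45258833, -581.57538405,  204.44604846]), 'tcp_rot': array([-3.14017405e+00, -1.21153582e-06,  3.72827169e-01]), 'contact_force': array([0.65300866, 0.05413676, 0.28344258]), 'wrist_torque': array([-0.03928399,  0.01471529, -0.00847592]), 'opening': 1.0016836576162247}
scene {'K': array([[389.52573894,   0.        , 254.28248877],
       [  0.        , 389.52573894, 191.04508007],
       [  0.        ,   0.        ,   1.        ]]), 'rvec': array([ 0.83136686,  2.71473289, -0.84269688]), 'tvec': array([ 457.04773617, -134.55614179, 1236.49334918])}
side {'K': array([[493.06209005,   0.        , 256.59958557],
       [  0.        , 493.06209005, 193.07136455],
       [  0.        ,   0.        ,   1.        ]]), 'rvec': array([ 0.1567161 , -2.89582805,  1.05767934]), 'tvec': array([ 505.48795747,  132.17847542, 1441.18663914])}
wrist {'K': array([[336.64052259,   0.        , 255.05793288],
       [  0.        , 336.64052259, 192.96196449],
       [  0.        ,   0.        ,   1.        ]]), 'rvec': array([-2.35722021,  1.60752721,  0.27251206]), 'tvec': array([-624.99531735,  -43.89433607,  380.98881239])}
```

View pics/scene0.png

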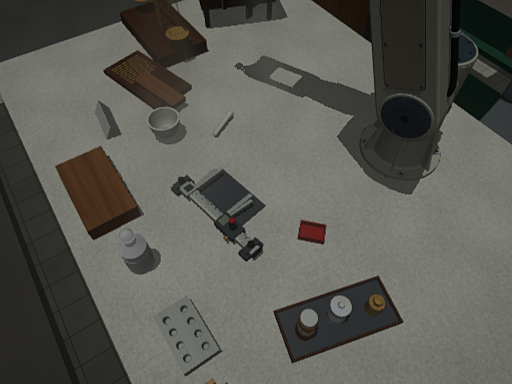

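View pics/side0.png

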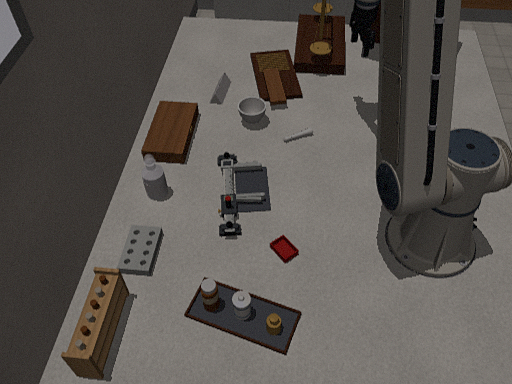

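View pics/wrist0.png

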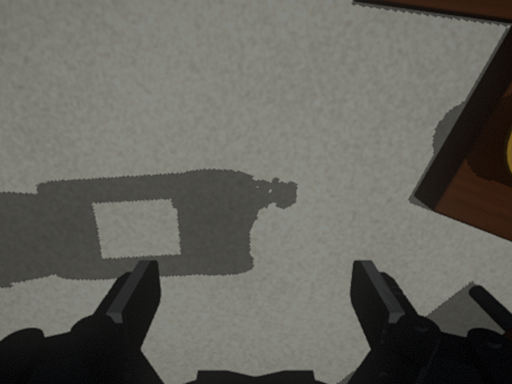

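```bash
cat > h.py <<'E'
import numpy as np, cv2
from rig import r
def pr(ci,P):
    return cv2.projectPoints(np.array(P,float).reshape(-1,3),ci['rvec'],ci['tvec'],ci['K'],None)[0].reshape(-1,2)
def ray(ci,uv):
    R=cv2.Rodrigues(ci['rvec'])[0]; C=-R.T@ci['tvec'].reshape(3)
    d=R.T@np.linalg.inv(ci['K'])@np.array([uv[0],uv[1],1.]); return C,d
def onz(ci,uv,z):
    C,d=ray(ci,uv); return C+d*(z-C[2])/d[2]
def tri(*obs):
    A=np.zeros((3,3));b=np.zeros(3)
    for ci,uv in obs:
        C,d=ray(ci,uv); d=d/np.linalg.norm(d); M=np.eye(3)-np.outer(d,d); A+=M;b+=M@C
    return np.linalg.solve(A,b)
def save(n,im,s=1,crop=None):
    im=cv2.cvtColor(im,cv2.COLOR_RGB2BGR)
    if crop: x0,y0,x1,y1=crop; im=im[y0:y1,x0:x1]
    im=cv2.resize(im,None,fx=s,fy=s,interpolation=cv2.INTER_NEAREST); cv2.imwrite(n,im)
E
python3 - <<'E'
from h import *
a=cv2.imread('pics/scene0.png')[:,:,::-1]; b=cv2.imread('pics/side0.png')[:,:,::-1]
save('pics/sc_cal.png',a,7,(165,165,275,250)) 
save('pics/sc_tray.png',a,5,(265,270,410,370))
save('pics/si_cal.png',b,7,(205,145,285,225+15))
save('pics/si_tray.png',b,6,(180,270,310,355))
E
```

```text
(no output)
```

View pics/sc_cal.png

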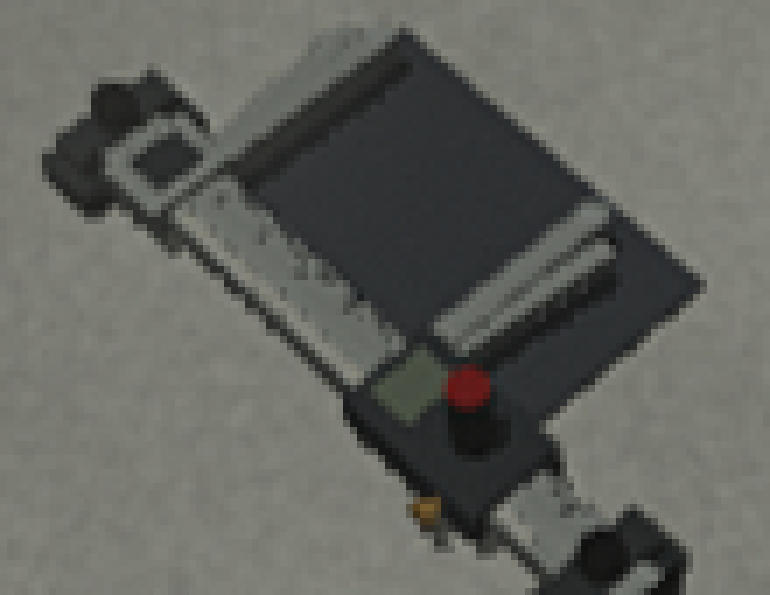

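View pics/sc_tray.png

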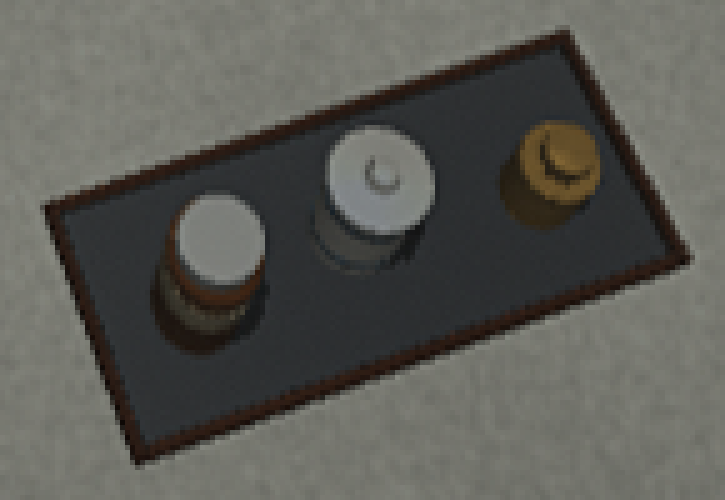

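View pics/si_cal.png

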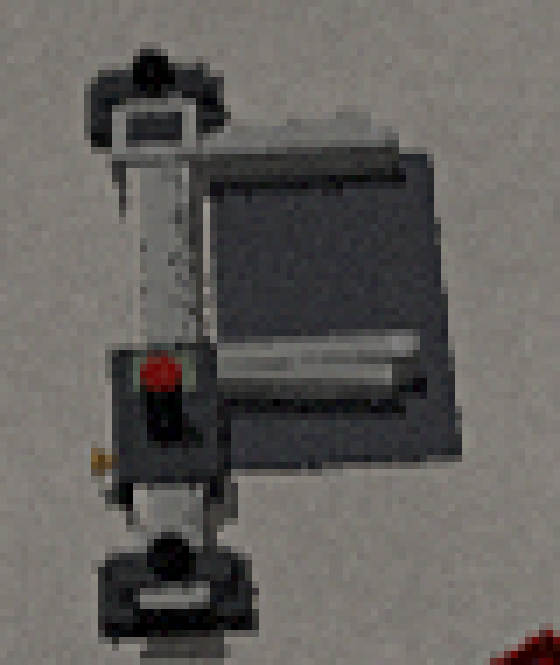

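View pics/si_tray.png

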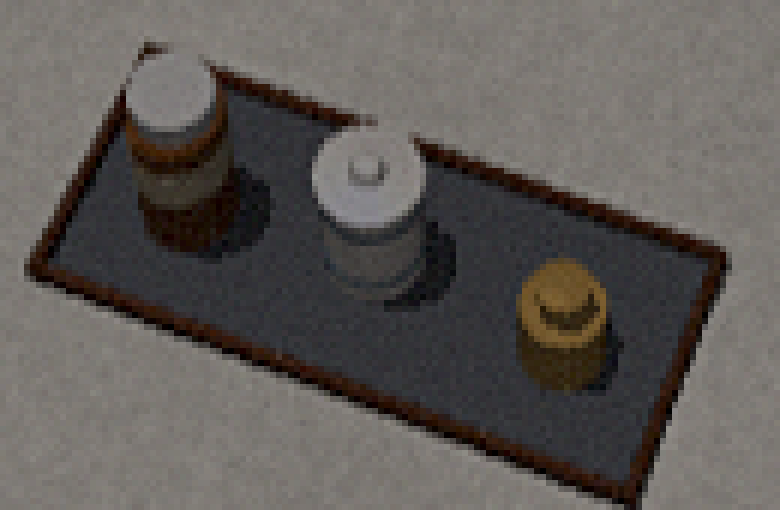

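```bash
python3 - <<'E'
from h import *
np.set_printoptions(precision=1,suppress=True)
S=r.camera_info('scene');D=r.camera_info('side')
def s(x,y,o,k): return (o[0]+(x+.5)/k-.5,o[1]+(y+.5)/k-.5)
sc=lambda x,y:s(x,y,(165,165),7); dc=lambda x,y:s(x,y,(205,145),7)
st=lambda x,y:s(x,y,(265,270),5); dt=lambda x,y:s(x,y,(180,270),6)
print('red',tri((S,sc(468,387)),(D,dc(160,373))),onz(S,sc(468,387),74),onz(D,dc(160,373),74))
print('knobA',tri((S,sc(115,100)),(D,dc(152,70))))
print('knobB',tri((S,sc(603,553)),(D,dc(170,557))))
print('padc', [onz(S,sc(*p),3) for p in [(407,28),(705,283),(545,415)]])
print('padd', [onz(D,dc(*p),3) for p in [(437,155),(460,455)]])
print('jar',tri((S,st(220,239)),(D,dt(170,92))),onz(S,st(220,239),106),onz(D,dt(170,92),106))
print('pot',tri((S,st(382,172)),(D,dt(367,168))))
print('w',tri((S,st(572,155)),(D,dt(568,285))))
print('tray S',[onz(S,st(*p),12) for p in [(48,207),(566,32),(688,258),(138,460)]])
print('tray D',[onz(D,dt(*p),12) for p in [(150,46),(725,256),(632,500),(35,272)]])
print('red dish',onz(S,(312,232),11),onz(D,(284,249),11))
print('mortar',onz(S,(164,122),60),onz(D,(252,108),60))
# fixed jaw / sliding jaw tips
print('fj tipS',onz(S,sc(410,70),31),'sj tip', onz(S,sc(605,208),31),onz(D,dc(418,335),31))
E
```

```text
red [598.5 -37.5  69.4] [599.  -36.3  74. ] [598.1 -32.3  74. ]
knobA [ 636.9 -250.5   34.7]
knobB [585.5  32.2  34.3]
padc [array([ 505.2, -240.3,    3. ]), array([473.3, -60.7,   3. ]), array([561. , -45.5,   3. ])]
padd [array([ 501.2, -235.7,    3. ]), array([473., -57.,   3.])]
jar [598.6 274.1  99.6] [599.8 274.5 106. ] [597.8 278.5 106. ]
pot [513.7 288.3  77.4]
w [427.3 326.4  60.3]
tray S [array([631.4, 201. ,  12. ]), array([363.5, 275.5,  12. ]), array([395.7, 389.4,  12. ]), array([664.2, 314.8,  12. ])]
tray D [array([629.2, 204. ,  12. ]), array([361.6, 280.8,  12. ]), array([393.3, 393.6,  12. ]), array([658.6, 319.9,  12. ])]
red dish [421.4  84.6  11. ] [419.5  88.4  11. ]
mortar [ 581.2 -459.3   60. ] [ 576.9 -459.6   60. ]
fj tipS [ 525.7 -201.2   31. ] sj tip [497.  -98.3  31. ] [ 495.9 -100.3   31. ]
```

```bash
cat >> h.py <<'E'
from scipy.spatial.transform import Rotation as Ro
def TR():
    s=r.sense(); return s['eef_pos'],Ro.from_euler('xyz',s['tcp_rot']).as_matrix()
def goto(p,yaw):
    """total shift in current tool axes (cm) and turn rotvec to point-down pose"""
    e,R=TR(); Rt=Ro.from_euler('xyz',[np.pi,0,yaw]).as_matrix()
    print('clock %.2f'%r.sense()['clock'],'at',e.round(1),'shift cm',(R.T@(np.array(p)-e)/10).round(2),'turn',Ro.from_matrix(R.T@Rt).as_rotvec().round(3))
E
python3 - <<'E'
from h import *
W=r.camera_info('wrist'); e,R=TR(); Rc=cv2.Rodrigues(W['rvec'])[0]
print('cam in tool',R.T@(-Rc.T@W['tvec']-e)); print('cam axes in tool (rows)',(Rc@R).round(2))
goto([575,-120,240],.178)
E
```

```text
cam in tool [  84.1401974     0.51085125 -169.18779642]
cam axes in tool (rows) [[ 0.    1.   -0.  ]
 [-0.94  0.   -0.33]
 [-0.33  0.    0.94]]
clock 0.15 at [ 227.5 -581.7  204.6] shift cm [ 49.18 -30.35  -3.51] turn [-0.001  0.     0.195]
```

Request:
{"fn": "jog_arm", "kwargs": {
  "increments": "4.2 -2.5 -0.3 0 0 0 1;4.2 -2.5 -0.3 0 0 0 1;4.2 -2.5 -0.3 0 0 0 1;4.2 -2.5 -0.3 0 0 0 1;4.2 -2.5 -0.3 0 0 0 1;4.2 -2.5 -0.3 0 0 0 1;4.2 -2.5 -0.3 0 0 0 1;4.2 -2.5 -0.3 0 0 0 1"
}}

```text
clock: 0.95
eef_pos: [468.5, -271.6, 229.3]
tcp_rot: [3.142, 0.0, 0.373]
contact_force: [1.1, -0.7, 0.7]
opening: 0.999
```

Request:
{"fn": "jog_arm", "kwargs": {
  "increments": "4.2 -2.5 -0.3 0 0 0 1;4.2 -2.5 -0.3 0 0 0 1;4.2 -2.5 -0.3 0 0 0 1;4.2 -2.5 -0.3 0 0 0 1;0 0 0 0 0 0.1 1;0 0 0 0 0 0.1 1;0 0 0 0 0 0 1;0 0 0 0 0 0 1"
}}

```text
clock: 1.75
eef_pos: [587.6, -119.2, 241.0]
tcp_rot: [-3.141, 0.0, 0.176]
contact_force: [-0.0, -0.3, 0.5]
opening: 0.997
```

```bash
python3 - <<'E'
from h import *
goto([590,-120,240],.178)
W=r.camera_info('wrist'); im=r.grab_frame('wrist'); np.savez('w1.npz',im=im,**W); save('pics/w1.png',im,1.5)
E
```

```text
clock 1.75 at [ 587.6 -119.2  241. ] shift cm [0.23 0.13 0.1 ] turn [-0.     0.    -0.002]
```

View pics/w1.png

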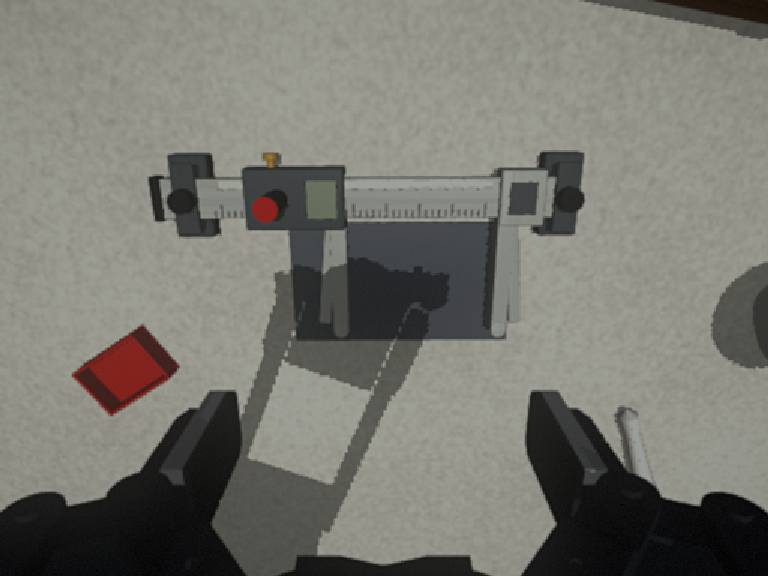

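```bash
python3 - <<'E'
from h import *
d=np.load('w1.npz'); save('pics/w1a.png',d['im'],4,(155,95,355,235))
E
```

```text
(no output)
```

View pics/w1a.png

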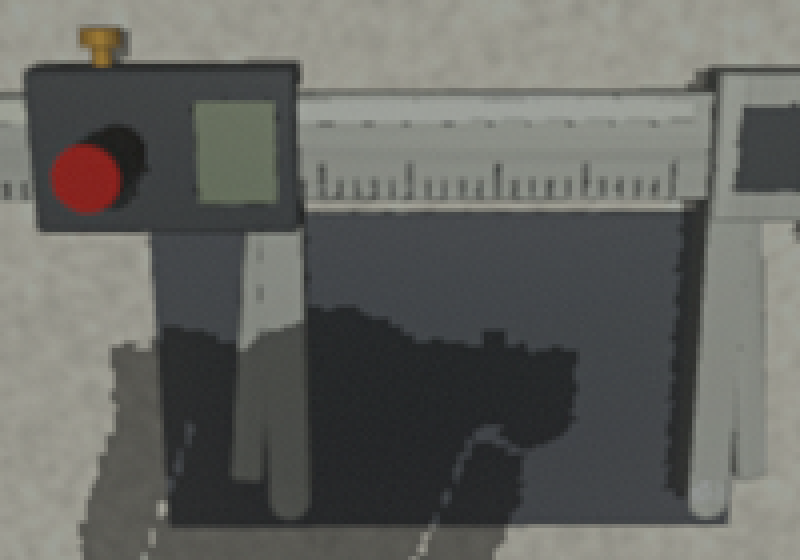

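```bash
python3 - <<'E'
from h import *
np.set_printoptions(precision=1,suppress=True)
d=np.load('w1.npz'); f=lambda x,y,z:onz(d,(155+(x+.5)/4-.5,95+(y+.5)/4-.5),z)
red=f(86,179,74);a=f(713,215,31);b=f(691,495,31);c=f(303,235,31);e=f(310,495,31);p=f(172,526,3);q=f(728,524,3)
print(red,a,b,c,e,p,q)
v=p-q; yaw=np.arctan2(-v[0],v[1]);print('pad len',np.linalg.norm(v),'yaw',yaw)
for m,n in((a,b),(c,e)):
  v=m-n;print('jaw yaw',np.arctan2(v[1],v[0]))
yaw=.177
R=np.array([[np.cos(yaw),-np.sin(yaw)],[np.sin(yaw),np.cos(yaw)]])
print('o from pad',p[:2]-R@[-128,165],q[:2]-R@[-128,-20])
for nm,w in dict(red=red,a=a,b=b,c=c,e=e).items(): print(nm,R.T@(w[:2]-(q[:2]-R@[-128,-20])))
E
```

```text
[597.6 -37.9  74. ] [ 609.4 -206.2   31. ] [ 523.9 -221.3   31. ] [583.1 -92.   31. ] [ 503.5 -106.4   31. ] [472.  -63.2   3. ] [ 505.1 -244.5    3. ]
pad len 184.2487576778157 yaw 0.18015782088546506
jaw yaw 0.1747061774220882
jaw yaw 0.17874215181237768
o from pad [ 627.1 -203.1] [ 627.5 -202.3]
red [ -0.5 167.1]
a [-18.6  -0.7]
b [-105.4   -0.5]
c [-24.3 116.3]
e [-105.3  116.2]
```

```bash
python3 - <<'E'
from h import *
goto([599,276,240],-.271)
E
```

```text
clock 1.80 at [ 587.6 -119.3  241.1] shift cm [  8.01 -38.73   0.11] turn [-0.     0.     0.446]
```

Request:
{"fn": "jog_arm", "kwargs": {
  "increments": "1 -4.84 0 0 0 0 1;1 -4.84 0 0 0 0 1;1 -4.84 0 0 0 0 1;1 -4.84 0 0 0 0 1;1 -4.84 0 0 0 0 1;1 -4.84 0 0 0 0 1;1 -4.84 0 0 0 0 1;1 -4.84 0 0 0 0 1"
}}

```text
clock: 2.6
eef_pos: [599.9, 277.6, 241.3]
tcp_rot: [-3.142, -0.0, 0.174]
contact_force: [0.2, -0.7, -0.4]
opening: 1.004
```

Request:
{"fn": "jog_arm", "kwargs": {
  "increments": "0 0 0 0 0 0.112 1;0 0 0 0 0 0.112 1;0 0 0 0 0 0.112 1;0 0 0 0 0 0.11 1;0 0 0 0 0 0 1;0 0 0 0 0 0 1;0 0 0 0 0 0 1;0 0 0 0 0 0 1"
}}

```text
clock: 3.4
eef_pos: [600.0, 275.9, 241.2]
tcp_rot: [3.142, 0.0, -0.272]
contact_force: [-0.3, -0.0, 0.1]
opening: 0.998
```

```bash
python3 - <<'E'
from h import *
goto([599,276,240],-.271)
W=r.camera_info('wrist'); im=r.grab_frame('wrist'); np.savez('w2.npz',im=im,**W); save('pics/w2.png',im,1.5)
save('pics/w2a.png',im,4,(100,60,300,210))
E
```

```text
clock 3.40 at [600.  275.9 241.2] shift cm [-0.1   0.02  0.12] turn [ 0.     0.    -0.001]
```

View pics/w2.png

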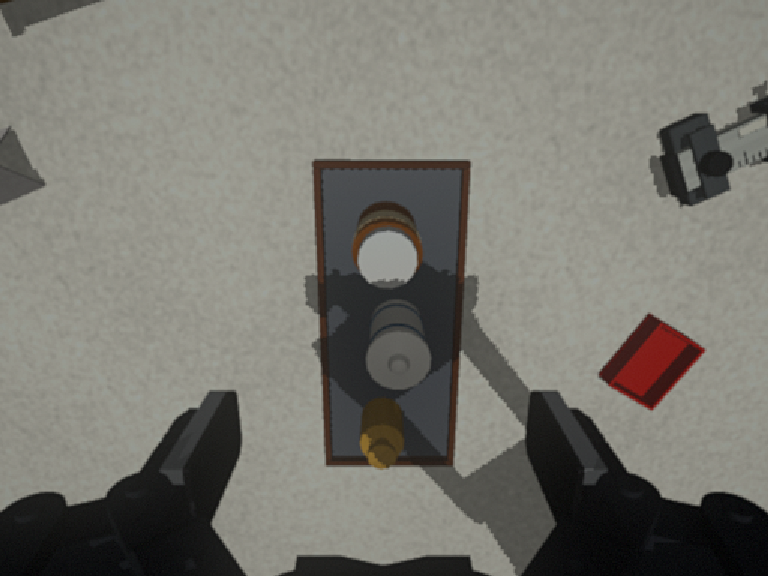

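```bash
python3 - <<'E'
from h import *
d=np.load('w2.npz');im=d['im']
m=(im.min(2)>145).astype(np.uint8); m[:140]=0;m[195:]=0;m[:,:225]=0;m[:,290:]=0
n,l,s,c=cv2.connectedComponentsWithStats(m); print(s,c)
i=1+s[1:,4].argmax(); cnt=cv2.findContours((l==i).astype(np.uint8),cv2.RETR_EXTERNAL,cv2.CHAIN_APPROX_NONE)[0][0]
el=cv2.fitEllipse(cnt);print(el)
J=onz(d,el[0],106);print('jar',J)
for z,p in((89,(398/1.5,363/1.5)),):print('pot',onz(d,p,z))
e,R=TR(); print('jar in tool cm',R.T@(J-e)/10)
E
```

```text
[[     0      0    512    384 195610]
 [   239    154     38     34    998]] [[255.48891161 191.60432493]
 [257.67334669 171.05210421]]
((257.6667175292969, 171.04554748535156), (32.11260986328125, 38.24974822998047), 87.87826538085938)
jar [599.67095447 272.48581075 106.        ]
pot [517.54227799 286.45686444  89.        ]
jar in tool cm [ 0.05953294  0.34431174 13.52052202]
```

View pics/w2a.png

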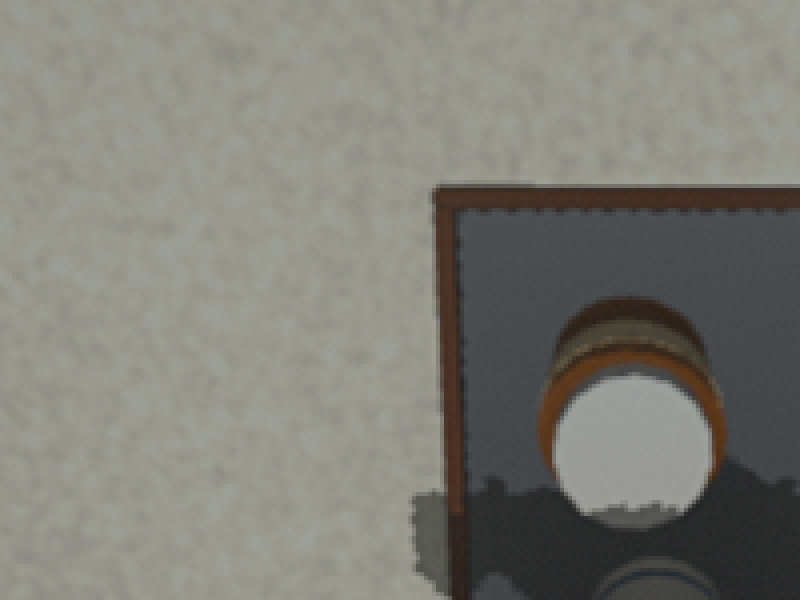

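Request:
{"fn": "jog_arm", "kwargs": {
  "increments": "-0.1 0.35 0 0 0 0 1;0 0 3.5 0 0 0 1;0 0 3.5 0 0 0 1;0 0 3.5 0 0 0 1;0 0 3.5 0 0 0 1;0 0 3 0 0 0 1;0 0 2.4 0 0 0 1;0 0 0 0 0 0 1"
}}

```text
clock: 4.25
eef_pos: [595.5, 271.7, 43.7]
tcp_rot: [3.138, 0.005, -0.273]
contact_force: [-0.1, -0.1, -0.6]
opening: 1.003
```

```bash
python3 - <<'E'
from h import *
goto([598,272.9,47],-.271)
save('pics/w3.png',r.grab_frame('wrist'),1.5)
save('pics/s3.png',r.grab_frame('side'),5,(170,240,310,350))
E
```

```text
clock 4.25 at [595.5 271.7  43.7] shift cm [ 0.21 -0.19 -0.33] turn [ 0.004  0.005 -0.002]
```

View pics/w3.png

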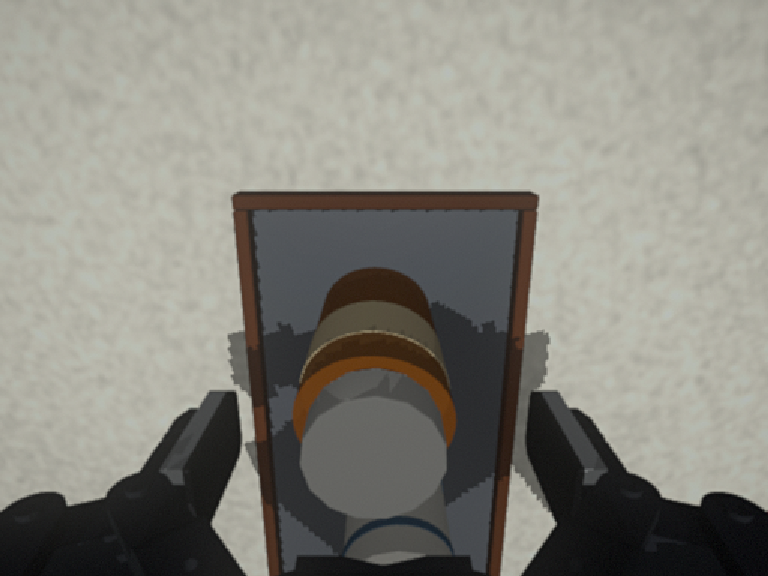

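View pics/s3.png

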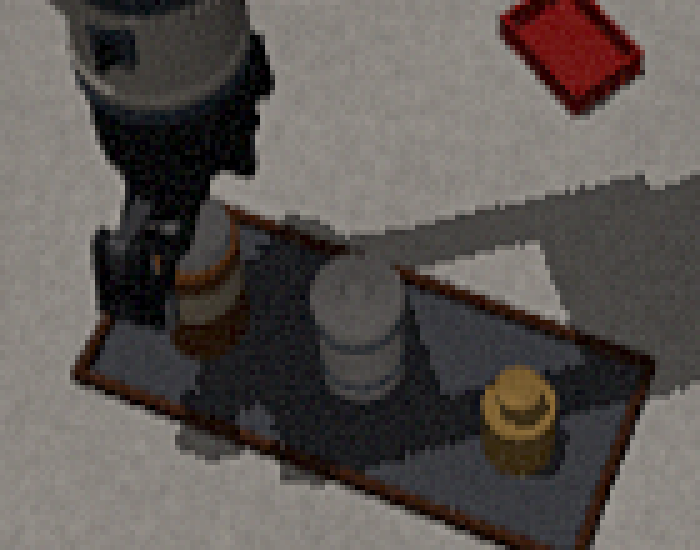

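Request:
{"fn": "jog_arm", "kwargs": {
  "increments": "0.1 -0.25 -0.3 0 0 0 1;0 0 0 0 0 0 1;0 0 0 0 0 0 -1;0 0 0 0 0 0 -1;0 0 0 0 0 0 -1;0 0 0 0 0 0 -1;0 0 0 0 0 0 -1;0 0 0 0 0 0 -1",
  "squeeze": 25
}}

```text
clock: 5.15
eef_pos: [600.0, 275.1, 50.7]
tcp_rot: [-3.141, -0.001, -0.273]
contact_force: [-0.6, -2.5, 6.1]
opening: 0.533
```

```bash
python3 - <<'E'
from h import *
goto([598,272.9,47],-.271)
print(r.sense()['opening'])
E
```

```text
clock 5.15 at [600.  275.1  50.7] shift cm [-0.14  0.26  0.37] turn [-0.    -0.001 -0.002]
0.5329095780843693
```

Request:
{"fn": "jog_arm", "kwargs": {
  "increments": "0 0 0 0 0 0 -1;0 0 0 0 0 0 -1;0 0 0 0 0 0 -1;0 0 0 0 0 0 -1;0 0 -0.2 0 0 0 -1;0 0 -0.2 0 0 0 -1;0 0 -0.2 0 0 0 -1;0 0 -0.2 0 0 0 -1"
}}

```text
clock: 5.95
eef_pos: [599.5, 275.1, 58.1]
tcp_rot: [3.141, 0.0, -0.273]
contact_force: [-0.6, 0.2, -1.2]
opening: 0.531
```

```bash
python3 - <<'E'
from h import *
goto([598,272.9,47],-.271)
print(r.sense()['opening'],r.sense()['contact_force'])
save('pics/s4.png',r.grab_frame('side'),5,(170,240,310,350))
save('pics/w4.png',r.grab_frame('wrist'),1.5)
E
```

```text
clock 5.95 at [599.5 275.1  58.1] shift cm [-0.09  0.25  1.11] turn [ 0.     0.    -0.002]
0.5311767260290464 [-0.64182626  0.19526231 -1.2289117 ]
```

View pics/s4.png

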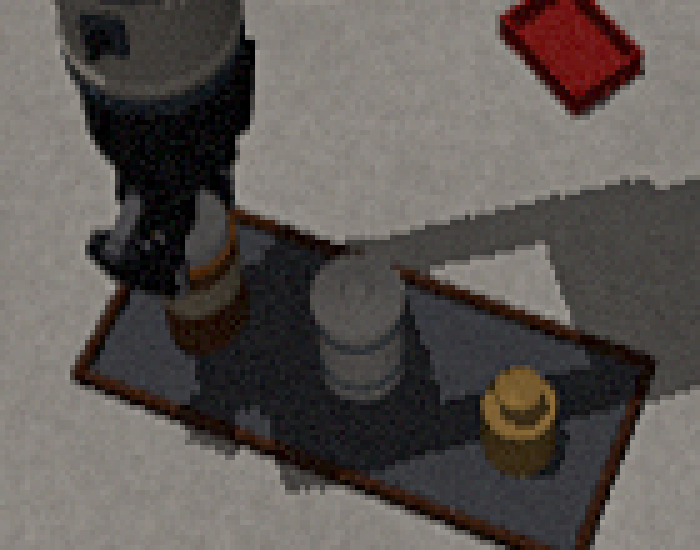

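View pics/w4.png

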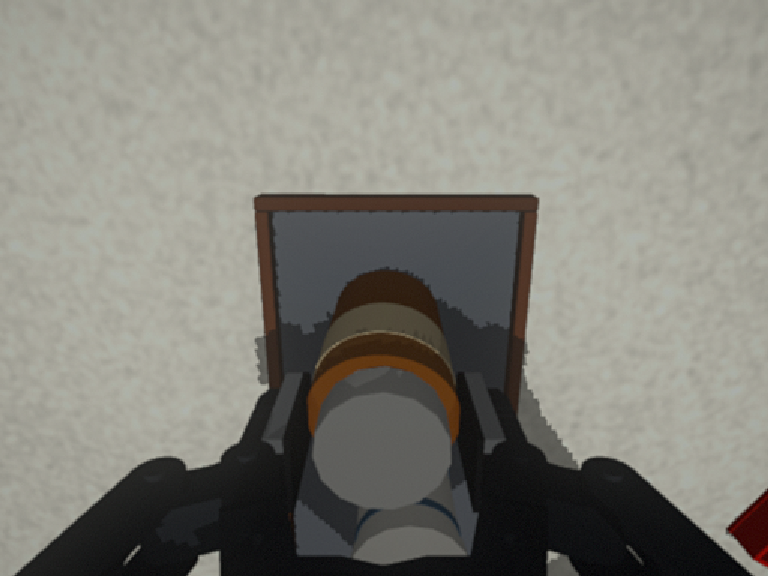

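Request:
{"fn": "jog_arm", "kwargs": {
  "increments": "0 0 -0.5 0 0 0 -1;0 0 -1 0 0 0 -1;0 0 -2 0 0 0 -1;0 0 -2.5 0 0 0 -1;0 0 -2.5 0 0 0 -1;0 0 -2 0 0 0 -1;0 0 -1 0 0 0 -1;0 0 -0.5 0 0 0 -1"
}}

```text
clock: 6.85
eef_pos: [600.2, 275.3, 179.7]
tcp_rot: [-3.14, -0.001, -0.273]
contact_force: [-1.1, -0.3, -1.8]
opening: 0.534
```

```bash
python3 - <<'E'
from h import *
goto([571.2,-184.4,150],.178)
E
```

```text
clock 6.85 at [600.2 275.3 179.7] shift cm [ 9.61 45.05  2.93] turn [-0.001 -0.002 -0.451]
```

Request:
{"fn": "jog_arm", "kwargs": {
  "increments": "0.2 1 0 0 0 0 -1;0.4 2 0 0 0 0 -1;0.6 3 0 0 0 0 -1;0.8 3.5 0 0 0 0 -1;0.8 3.5 0 0 0 0 -1;0.8 3.5 0 0 0 0 -1;0.8 3.5 0 0 0 0 -1;0.7 3.5 0 0 0 0 -1"
}}

```text
clock: 7.65
eef_pos: [583.8, 32.1, 177.0]
tcp_rot: [3.14, 0.002, -0.274]
contact_force: [0.0, -0.2, -2.0]
opening: 0.532
```

Request:
{"fn": "jog_arm", "kwargs": {
  "increments": "0.7 3.5 0 0 0 0 -1;0.8 3.5 0 0 0 0 -1;0.8 3.5 0 0 0 0 -1;0.8 3.5 0 0 0 0 -1;0.6 3 0 0 0 0 -1;0.4 2.5 0 0 0 0 -1;0.3 1.5 0 0 0 0 -1;0.1 0.5 0 0 0 0 -1"
}}

```text
clock: 8.45
eef_pos: [569.5, -185.9, 177.4]
tcp_rot: [3.141, 0.001, -0.275]
contact_force: [-0.4, 0.8, -0.9]
opening: 0.527
```

Request:
{"fn": "jog_arm", "kwargs": {
  "increments": "0 0 0 0 0 -0.05 -1;0 0 0 0 0 -0.1 -1;0 0 0 0 0 -0.1 -1;0 0 0 0 0 -0.1 -1;0 0 0 0 0 -0.07 -1;0 0 0 0 0 -0.03 -1;0 0 0 0 0 0 -1;0 0 0 0 0 0 -1"
}}

```text
clock: 9.25
eef_pos: [570.6, -183.8, 178.0]
tcp_rot: [-3.141, 0.0, 0.176]
contact_force: [-0.5, -0.4, -2.0]
opening: 0.53
```

```bash
python3 - <<'E'
from h import *
goto([571.2,-184.4,60],.178)
save('pics/w5.png',r.grab_frame('wrist'),1.5)
E
```

```text
clock 9.25 at [ 570.6 -183.8  178. ] shift cm [ 0.05  0.08 11.8 ] turn [-0.     0.    -0.002]
```

View pics/w5.png

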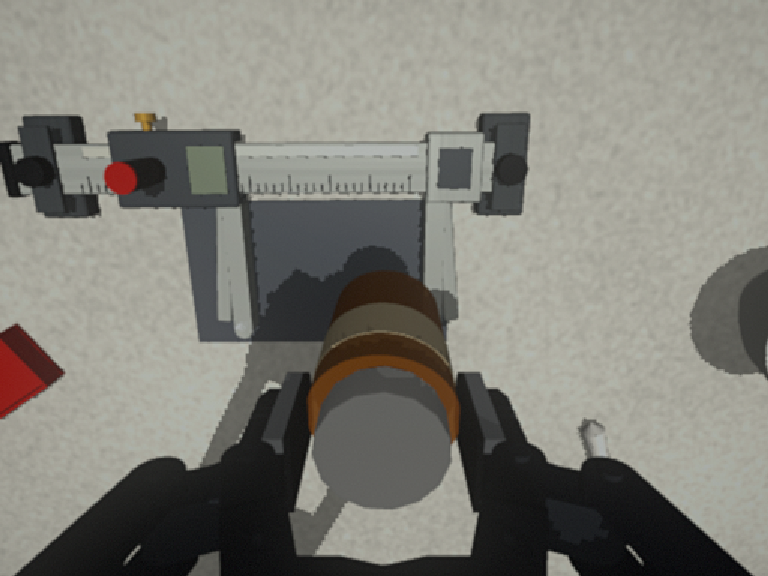

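Request:
{"fn": "jog_arm", "kwargs": {
  "increments": "0 0 1 0 0 0 -1;0 0 2 0 0 0 -1;0 0 2.5 0 0 0 -1;0 0 2.5 0 0 0 -1;0 0 2 0 0 0 -1;0 0 1.2 0 0 0 -1;0 0 0.4 0 0 0 -1;0 0 0 0 0 0 -1"
}}

```text
clock: 10.1
eef_pos: [570.7, -184.1, 61.9]
tcp_rot: [-3.141, 0.0, 0.177]
contact_force: [0.1, -0.8, -1.7]
opening: 0.535
```

```bash
python3 - <<'E'
from h import *
goto([571.2,-184.4,50],.178); print(r.sense()['contact_force'])
save('pics/w6.png',r.grab_frame('wrist'),1.5)
save('pics/s6.png',r.grab_frame('side'),5,(190,120,310,240))
E
```

```text
clock 10.10 at [ 570.7 -184.1   61.9] shift cm [0.05 0.04 1.19] turn [-0.     0.    -0.001]
[ 0.10893885 -0.80876727 -1.70363391]
```

View pics/w6.png

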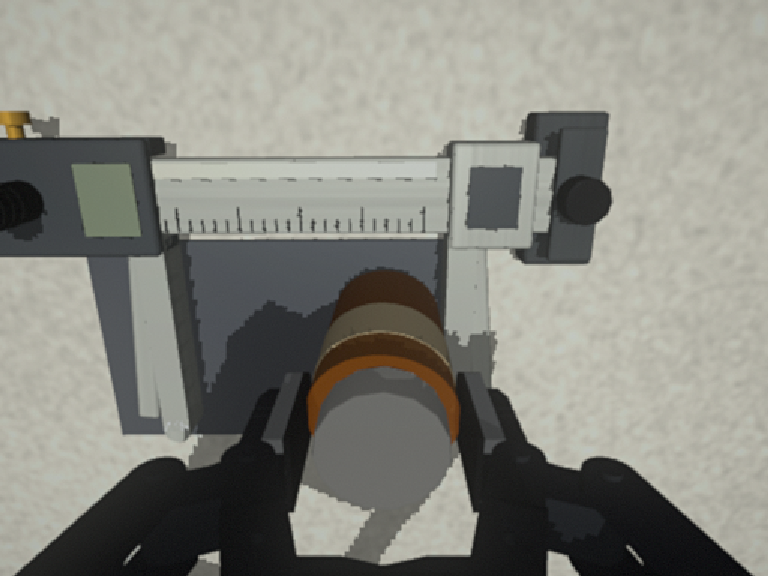

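View pics/s6.png

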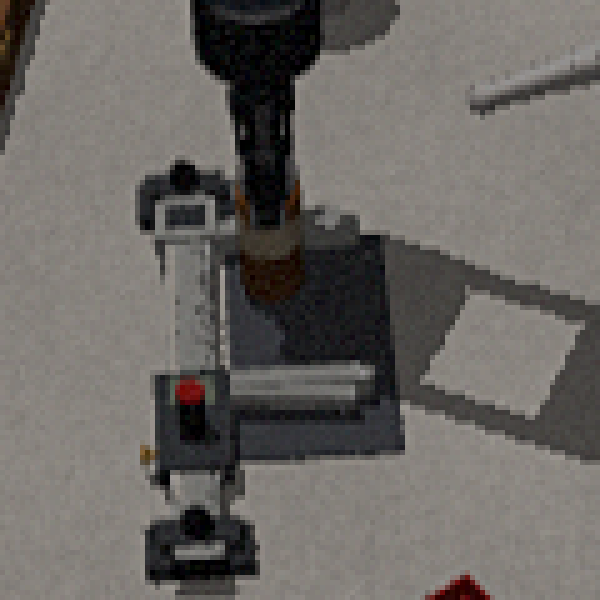

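Request:
{"fn": "jog_arm", "kwargs": {
  "increments": "0 0 0.3 0 0 0 -1;0 0 0.3 0 0 0 -1;0 0 0.2 0 0 0 -1;0 0 0.1 0 0 0 -1;0 0 0.1 0 0 0 -1;0 0 0 0 0 0 -1;0 0 0 0 0 0 -1;0 0 0 0 0 0 -1"
}}

```text
clock: 11.0
eef_pos: [570.8, -184.1, 52.3]
tcp_rot: [3.142, -0.0, 0.177]
contact_force: [-0.2, 0.4, -2.3]
opening: 0.535
```

Request:
{"fn": "jog_arm", "kwargs": {
  "increments": "0 0 0.05 0 0 0 -1;0 0 0.05 0 0 0 -1;0 0 0 0 0 0 -1;0 0 0 0 0 0 -1;0 0 0 0 0 0 -1;0 0 0 0 0 0 -1;0 0 0 0 0 0 -1;0 0 0 0 0 0 -1"
}}

```text
clock: 11.8
eef_pos: [570.8, -184.1, 51.2]
tcp_rot: [3.142, -0.0, 0.177]
contact_force: [0.7, -0.0, -2.0]
opening: 0.53
```

Request:
{"fn": "jog_arm", "kwargs": {
  "increments": "0 0 0.05 0 0 0 -1;0 0 0 0 0 0 -1;0 0 0 0 0 0 -1;0 0 0.05 0 0 0 -1;0 0 0 0 0 0 -1;0 0 0 0 0 0 -1;0 0 0 0 0 0 -1;0 0 0 0 0 0 -1"
}}

```text
clock: 12.6
eef_pos: [570.7, -184.1, 50.2]
tcp_rot: [-3.142, 0.0, 0.177]
contact_force: [-0.2, 0.3, -0.8]
opening: 0.531
```

Request:
{"fn": "jog_arm", "kwargs": {
  "increments": "0 0 0.04 0 0 0 -1;0 0 0 0 0 0 -1;0 0 0 0 0 0 -1;0 0 0.03 0 0 0 -1;0 0 0 0 0 0 -1;0 0 0 0 0 0 -1;0 0 0 0 0 0 -1;0 0 0 0 0 0 -1"
}}

```text
clock: 13.4
eef_pos: [571.0, -184.2, 49.7]
tcp_rot: [3.141, -0.0, 0.177]
contact_force: [-0.9, -0.3, 4.8]
opening: 0.534
```

Request:
{"fn": "jog_arm", "kwargs": {
  "increments": "0 0 -0.03 0 0 0 -1;0 0 0 0 0 0 0.56;0 0 0 0 0 0 0.58;0 0 0 0 0 0 0.62;0 0 0 0 0 0 0.7;0 0 0 0 0 0 0.8;0 0 0 0 0 0 0.9;0 0 0 0 0 0 1"
}}

```text
clock: 14.2
eef_pos: [570.8, -184.1, 49.8]
tcp_rot: [3.142, -0.0, 0.177]
contact_force: [0.2, 0.1, 0.2]
opening: 1.0
```

```bash
python3 - <<'E'
from h import *
print(r.sense()['contact_force'],r.sense()['opening'])
save('pics/w7.png',r.grab_frame('wrist'),1.5)
save('pics/s7.png',r.grab_frame('side'),5,(190,120,310,240))
E
```

```text
[0.17535097 0.13836563 0.15147556] 0.9998538385151647
```

View pics/w7.png

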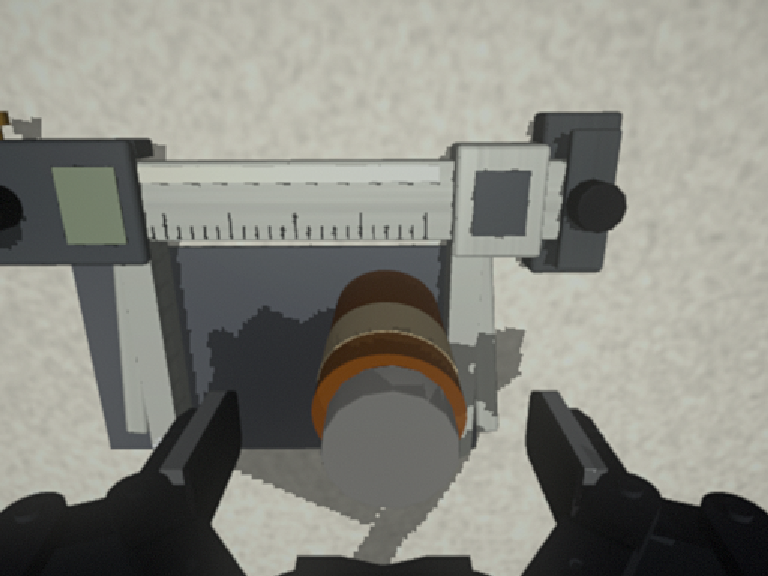

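View pics/s7.png

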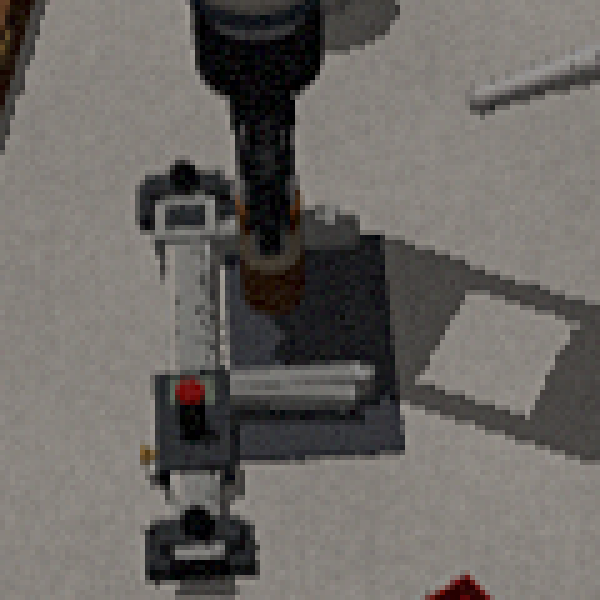

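Request:
{"fn": "jog_arm", "kwargs": {
  "increments": "0 0 -0.5 0 0 0 1;0 0 -1 0 0 0 1;0 0 -2 0 0 0 1;0 0 -2.5 0 0 0 1;0 0 -2.5 0 0 0 1;0 0 -2.5 0 0 0 1;0 0 -2 0 0 0 1;0 0 -1 0 0 0 1"
}}

```text
clock: 15.1
eef_pos: [571.8, -184.4, 192.7]
tcp_rot: [3.14, -0.003, 0.177]
contact_force: [0.7, 0.4, -0.4]
opening: 0.995
```

```bash
python3 - <<'E'
from h import *
O=np.array([627.3,-202.7]);yw=.178;R=np.array([[np.cos(yw),-np.sin(yw)],[np.sin(yw),np.cos(yw)]])
d=np.load('w1.npz')
for nm,p,z in (('foot inner',(212,175),43),('foot inner low',(218,230),43),('knob',(183,202),50)):
    w=onz(d,(p[0]/1.5,p[1]/1.5),z); print(nm,R.T@(w[:2]-O))
np.set_printoptions(precision=1,suppress=True)
W=r.camera_info('wrist'); im=r.grab_frame('wrist'); np.savez('w8.npz',im=im,**W); save('pics/w8.png',im,1.5)
t=O+R@[0,192]; print(t); goto([t[0],t[1],150],.178)
E
```

```text
foot inner [ 18.89093801 210.08354147]
foot inner low [-21.01974835 210.14304132]
knob [  0.84334003 230.53737785]
[593.3 -13.7]
clock 15.15 at [ 572.1 -184.5  193.3] shift cm [  5.1 -16.4   4.3] turn [ 0. -0. -0.]
```

View pics/w8.png

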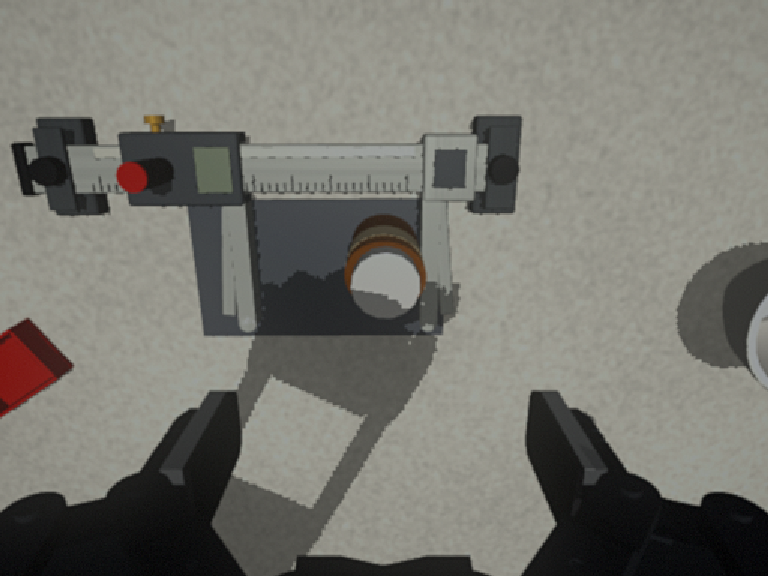

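Request:
{"fn": "jog_arm", "kwargs": {
  "increments": "0.6 -2 0 0 0 0 -1;1 -3.2 0 0 0 0 -1;1 -3.2 0 0 0 0 -1;1 -3.2 0 0 0 0 -1;1 -3 0 0 0 0 -1;0.5 -2 0 0 0 0 -1;0 0 0 0 0 0 -1;0 0 0 0 0 0 -1"
}}

```text
clock: 15.95
eef_pos: [591.3, -11.7, 189.2]
tcp_rot: [3.141, 0.001, 0.178]
contact_force: [-1.1, -0.9, 0.2]
opening: 0.002
```

```bash
python3 - <<'E'
from h import *
O=np.array([627.3,-202.7]);yw=.178;R=np.array([[np.cos(yw),-np.sin(yw)],[np.sin(yw),np.cos(yw)]])
t=O+R@[0,194]; goto([t[0],t[1],50],.178)
save('pics/w9.png',r.grab_frame('wrist'),1.5)
E
```

```text
clock 15.95 at [591.3 -11.7 189.2] shift cm [ 0.17  0.04 13.92] turn [0.    0.001 0.   ]
```

View pics/w9.png

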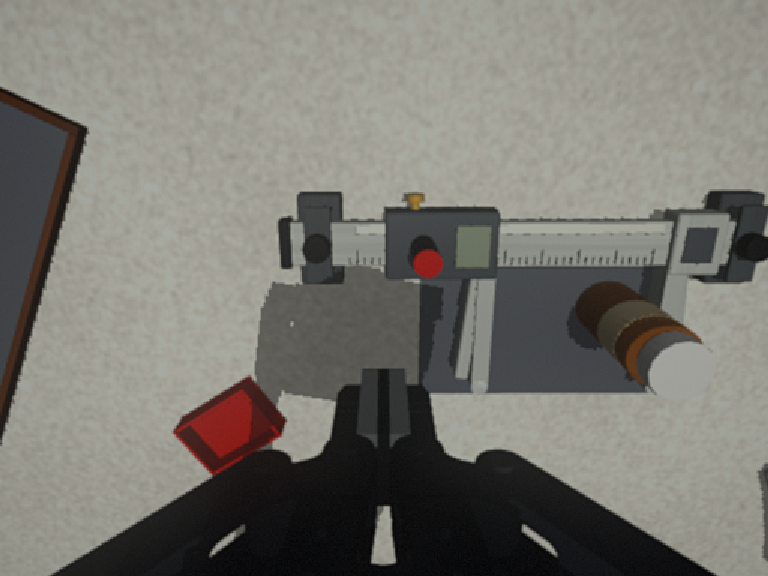

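Request:
{"fn": "jog_arm", "kwargs": {
  "increments": "0.15 0 1 0 0 0 -1;0 0 2 0 0 0 -1;0 0 3 0 0 0 -1;0 0 3 0 0 0 -1;0 0 2.5 0 0 0 -1;0 0 1.5 0 0 0 -1;0 0 0.6 0 0 0 -1;0 0 0.3 0 0 0 -1"
}}

```text
clock: 16.8
eef_pos: [593.3, -11.9, 50.4]
tcp_rot: [-3.142, 0.0, 0.176]
contact_force: [0.4, 0.0, -0.3]
opening: -0.001
```

```bash
python3 - <<'E'
from h import *
O=np.array([627.3,-202.7]);yw=.178;R=np.array([[np.cos(yw),-np.sin(yw)],[np.sin(yw),np.cos(yw)]])
t=O+R@[0,185]; goto([t[0],t[1],50],.178); print(r.sense()['contact_force'])
save('pics/w10.png',r.grab_frame('wrist'),1.5)
save('pics/s10.png',r.grab_frame('side'),5,(190,120,310,240))
E
```

```text
clock 16.80 at [593.3 -11.9  50.4] shift cm [-0.03  0.88  0.04] turn [-0.     0.    -0.002]
[ 0.44272292  0.02853041 -0.25148003]
```

View pics/w10.png

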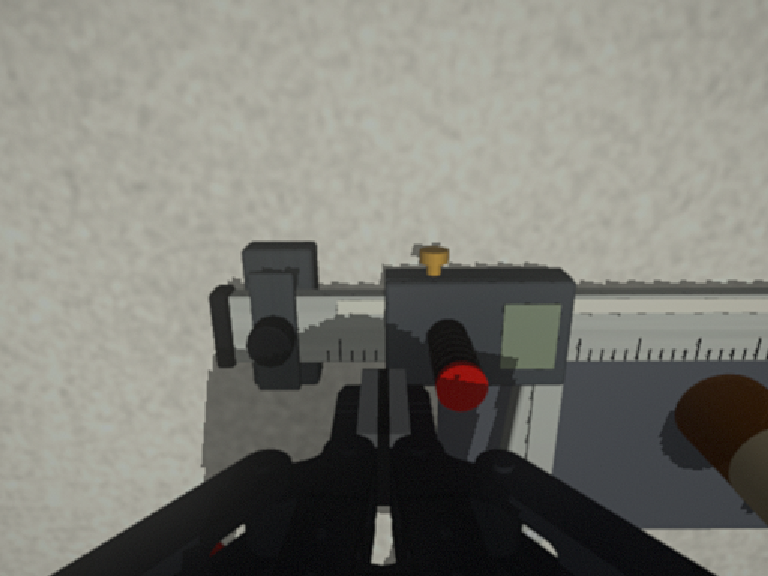

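View pics/s10.png

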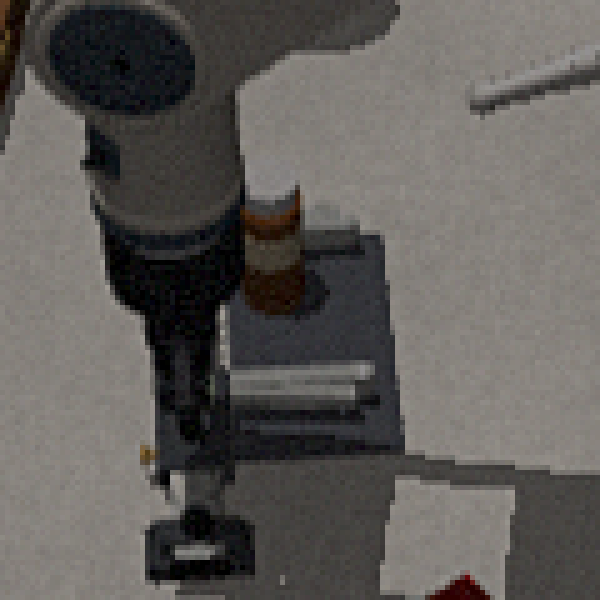

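Request:
{"fn": "jog_arm", "kwargs": {
  "increments": "0 0.2 0 0 0 0 -1;0 0.2 0 0 0 0 -1;0 0.2 0 0 0 0 -1;0 0.2 0 0 0 0 -1;0 0.2 0 0 0 0 -1;0 0.1 0 0 0 0 -1;0 0.1 0 0 0 0 -1;0 0.1 0 0 0 0 -1"
}}

```text
clock: 17.7
eef_pos: [595.5, -24.3, 50.8]
tcp_rot: [-3.142, 0.0, 0.177]
contact_force: [0.1, 1.3, 0.5]
opening: 0.0
```

Request:
{"fn": "jog_arm", "kwargs": {
  "increments": "0 0.1 0 0 0 0 -1;0 0.1 0 0 0 0 -1;0 0.2 0 0 0 0 -1;0 0.2 0 0 0 0 -1;0 0.2 0 0 0 0 -1;0 0.2 0 0 0 0 -1;0 0.2 0 0 0 0 -1;0 0.2 0 0 0 0 -1"
}}

```text
clock: 18.5
eef_pos: [598.0, -38.3, 50.8]
tcp_rot: [-3.142, 0.0, 0.177]
contact_force: [-0.2, -0.4, -0.2]
opening: 0.003
```

```bash
python3 - <<'E'
from h import *
O=np.array([627.3,-202.7]);yw=.178;R=np.array([[np.cos(yw),-np.sin(yw)],[np.sin(yw),np.cos(yw)]])
s=r.sense();print(R.T@(s['eef_pos'][:2]-O),s['contact_force'],s['wrist_torque'])
save('pics/w11.png',r.grab_frame('wrist'),1.5)
E
```

```text
[  0.28151518 167.02997709] [-0.15224048 -0.35690992 -0.24239676] [-0.02701471  0.00831992 -0.06341971]
```

View pics/w11.png

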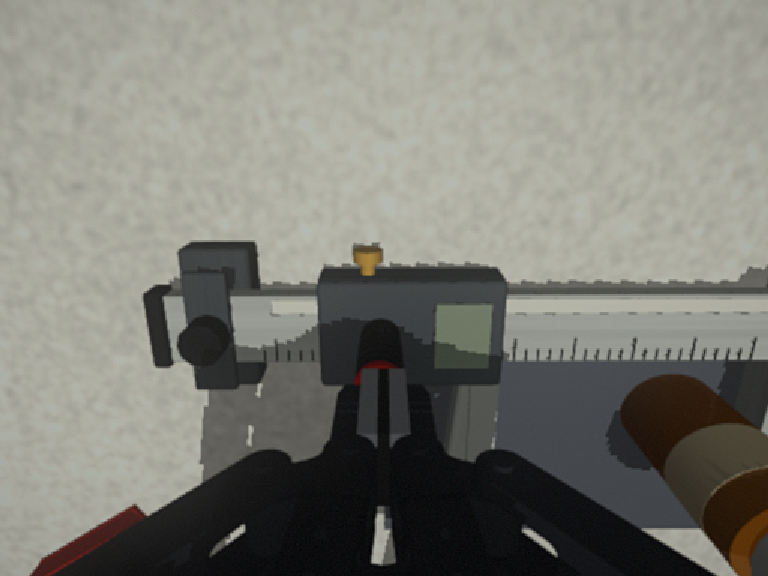

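```bash
python3 - <<'E'
from h import *
s=r.sense(); np.set_printoptions(precision=1,suppress=True)
im=r.grab_frame('side'); save('pics/s11.png',im,6,(190,140,300,240))
for n in('side','scene'):
  ci=r.camera_info(n); e=s['eef_pos']; print(n,pr(ci,[e,e+[0,0,24],e+[0,0,73]]))
im=r.grab_frame('scene'); save('pics/c11.png',im,6,(165,140,290,240))
E
```

```text
side [[228.2 201.2]
 [227.7 196.1]
 [226.7 185.2]]
scene [[231.7 223.6]
 [231.3 218.9]
 [230.4 208.8]]
```

View pics/s11.png

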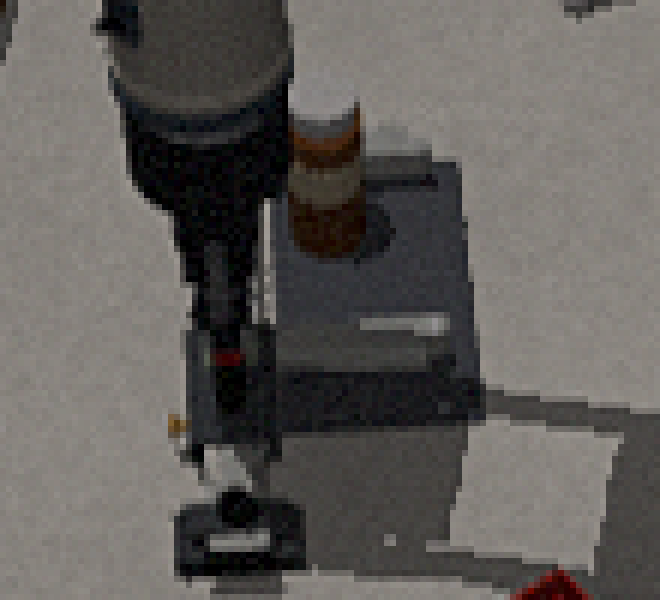

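View pics/c11.png

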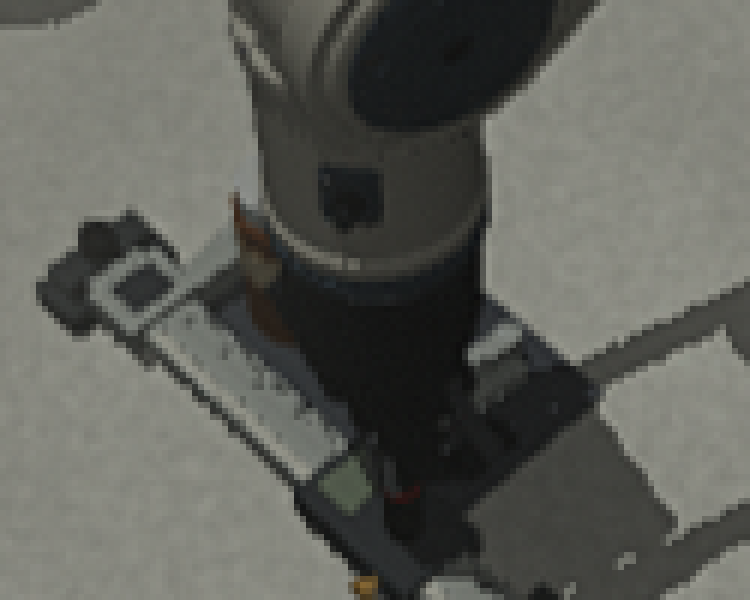

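```bash
python3 - <<'E'
from h import *
np.set_printoptions(precision=1,suppress=True)
D=r.camera_info('side')
for e in ([570.7,-184.1,61.9],[599.5,275.1,58.1],[593.3,-11.9,50.4]):
  print(pr(D,[[e[0],e[1],e[2]+k] for k in (0,13,26,40)]))
E
```

```text
[[243.5 164.2]
 [243.3 161.4]
 [243.2 158.5]
 [243.  155.3]]
[[209.2 293. ]
 [208.7 290.6]
 [208.3 288. ]
 [207.8 285.3]]
[[228.5 208.3]
 [228.2 205.6]
 [227.9 202.8]
 [227.7 199.8]]
```

Request:
{"fn": "jog_arm", "kwargs": {
  "increments": "0 -0.6 0 0 0 0 -1;0 -0.8 0 0 0 0 -1;0 -0.8 0 0 0 0 -1;0 -0.5 0 0 0 0 -1;0 0 0.3 0 0 0 -1;0 0 0.3 0 0 0 -1;0 0 0.2 0 0 0 -1;0 0 0 0 0 0 -1"
}}

```text
clock: 19.45
eef_pos: [592.9, -11.7, 42.3]
tcp_rot: [-3.141, 0.001, 0.177]
contact_force: [-0.1, 0.1, -0.3]
opening: -0.001
```

Request:
{"fn": "jog_arm", "kwargs": {
  "increments": "0 0 0.2 0 0 0 -1;0 0 0.2 0 0 0 -1;0 0 0.2 0 0 0 -1;0 0 0.2 0 0 0 -1;0 0 0.2 0 0 0 -1;0 0 0.2 0 0 0 -1;0 0 0.1 0 0 0 -1;0 0 0 0 0 0 -1"
}}

```text
clock: 20.25
eef_pos: [593.1, -11.4, 29.6]
tcp_rot: [-3.142, 0.0, 0.177]
contact_force: [0.9, 0.3, -0.4]
opening: 0.0
```

```bash
python3 - <<'E'
from h import *
O=np.array([627.3,-202.7]);yw=.178;R=np.array([[np.cos(yw),-np.sin(yw)],[np.sin(yw),np.cos(yw)]])
s=r.sense();print(R.T@(s['eef_pos'][:2]-O),s['contact_force'],s['wrist_torque'])
save('pics/w12.png',r.grab_frame('wrist'),1.5)
save('pics/s12.png',r.grab_frame('side'),6,(190,140,300,240))
E
```

```text
[  0.22521981 194.29735725] [ 0.88803824  0.31797811 -0.43977384] [ 0.00701239 -0.00385027  0.04178745]
```

View pics/w12.png

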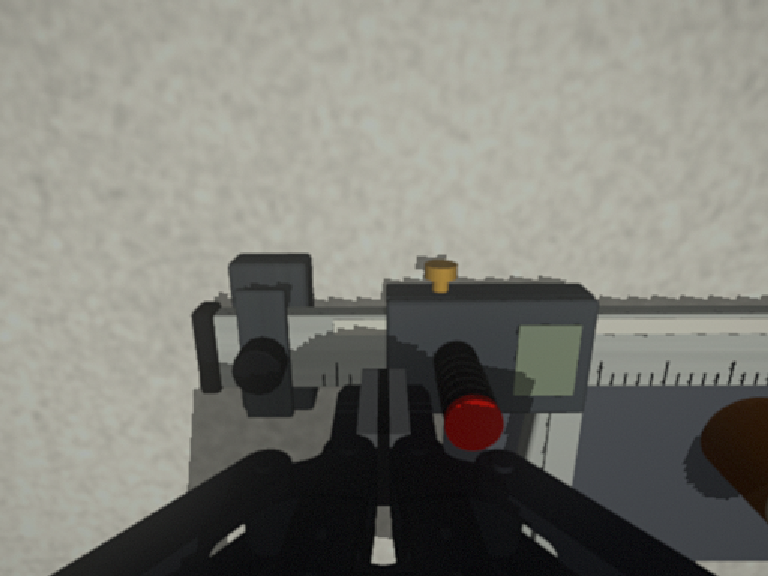

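View pics/s12.png

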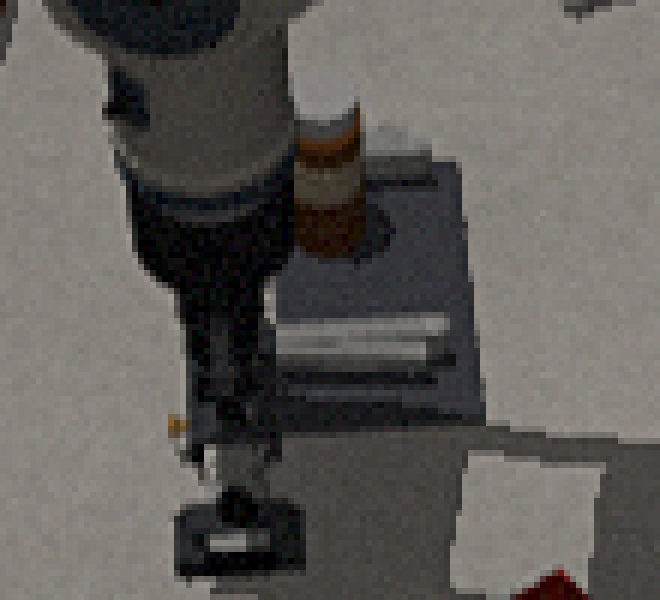

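Request:
{"fn": "jog_arm", "kwargs": {
  "increments": "0 0.1 0 0 0 0 -1;0 0.1 0 0 0 0 -1;0 0.1 0 0 0 0 -1;0 0.1 0 0 0 0 -1;0 0.1 0 0 0 0 -1;0 0.1 0 0 0 0 -1;0 0.1 0 0 0 0 -1;0 0.1 0 0 0 0 -1"
}}

```text
clock: 21.15
eef_pos: [594.6, -19.3, 29.8]
tcp_rot: [-3.141, 0.0, 0.177]
contact_force: [-0.1, 3.0, 0.9]
opening: -0.0
```

```bash
python3 - <<'E'
from h import *
O=np.array([627.3,-202.7]);yw=.178;R=np.array([[np.cos(yw),-np.sin(yw)],[np.sin(yw),np.cos(yw)]])
s=r.sense();print(R.T@(s['eef_pos'][:2]-O),R.T@s['contact_force'][:2],s['wrist_torque'])
save('pics/w13.png',r.grab_frame('wrist'),3,(200,180,400,340))
E
```

```text
[  0.34144626 186.32824263] [0.39397564 3.00137393] [0.39617263 0.09623788 0.02537471]
```

View pics/w13.png

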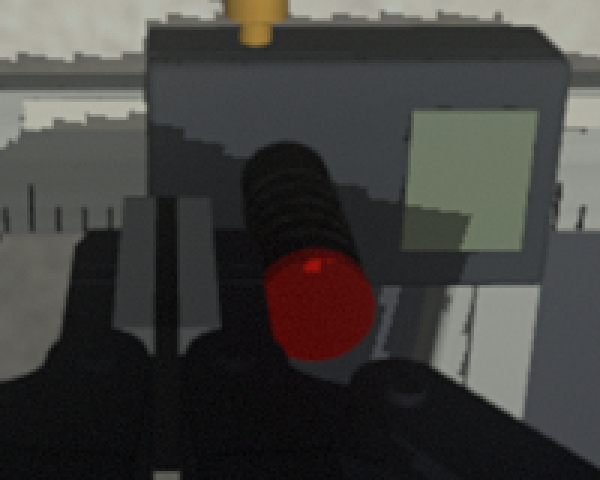

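Request:
{"fn": "jog_arm", "kwargs": {
  "increments": "0 0.3 0 0 0 0 -1;0 0.5 0 0 0 0 -1;0 0.6 0 0 0 0 -1;0 0.6 0 0 0 0 -1;0 0.6 0 0 0 0 -1;0 0.6 0 0 0 0 -1;0 0.5 0 0 0 0 -1;0 0.3 0 0 0 0 -1"
}}

```text
clock: 22.0
eef_pos: [601.8, -59.3, 29.8]
tcp_rot: [3.142, -0.0, 0.176]
contact_force: [0.5, 2.7, 0.6]
opening: -0.002
```

```bash
python3 - <<'E'
from h import *
O=np.array([627.3,-202.7]);yw=.178;R=np.array([[np.cos(yw),-np.sin(yw)],[np.sin(yw),np.cos(yw)]])
s=r.sense();print(R.T@(s['eef_pos'][:2]-O),R.T@s['contact_force'][:2],s['wrist_torque'])
save('pics/w14.png',r.grab_frame('wrist'),1.5)
save('pics/s14.png',r.grab_frame('side'),6,(190,140,300,240))
E
```

```text
[  0.3223897  145.63471537] [1.00966326 2.52701388] [ 0.43107154 -0.0331937   0.0334497 ]
```

View pics/w14.png

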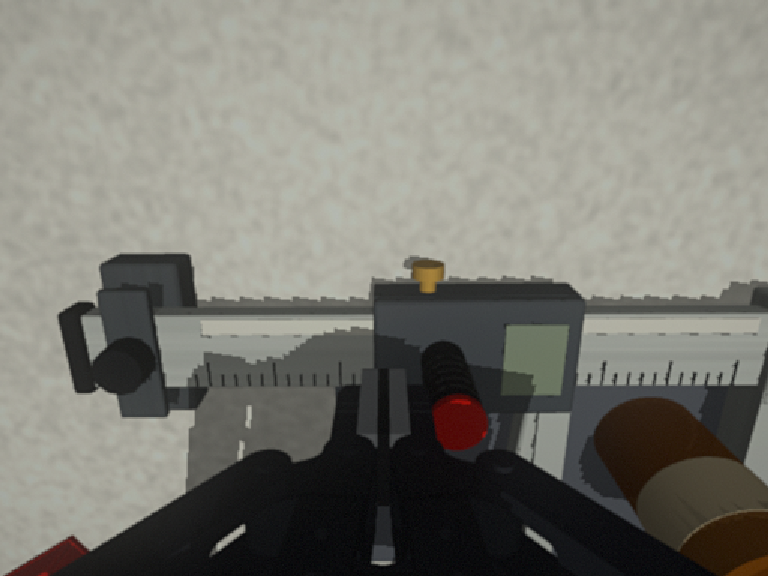

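View pics/s14.png

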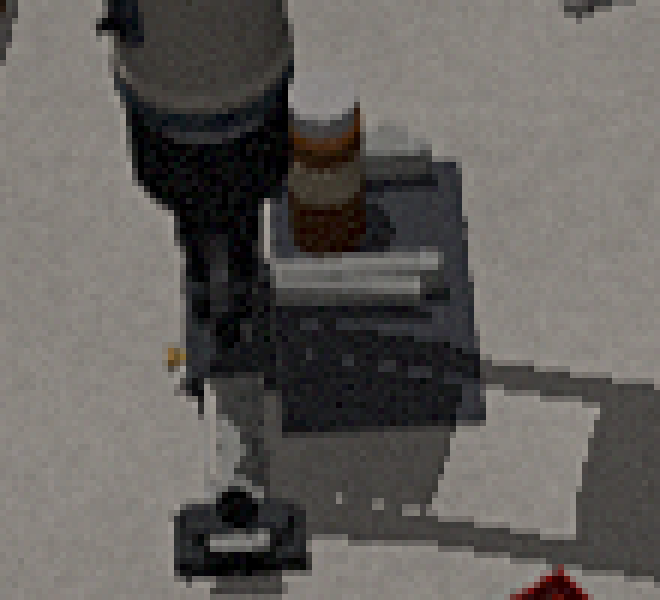

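Request:
{"fn": "jog_arm", "kwargs": {
  "increments": "0 0.2 0 0 0 0 -1;0 0.3 0 0 0 0 -1;0 0.3 0 0 0 0 -1;0 0.3 0 0 0 0 -1;0 0.3 0 0 0 0 -1;0 0.2 0 0 0 0 -1;0 0.1 0 0 0 0 -1;0 0 0 0 0 0 -1"
}}

```text
clock: 22.9
eef_pos: [604.7, -75.7, 29.7]
tcp_rot: [3.141, 0.0, 0.177]
contact_force: [0.2, 0.5, 0.3]
opening: -0.003
```

```bash
python3 - <<'E'
from h import *
O=np.array([627.3,-202.7]);yw=.178;R=np.array([[np.cos(yw),-np.sin(yw)],[np.sin(yw),np.cos(yw)]])
s=r.sense();print(R.T@(s['eef_pos'][:2]-O),R.T@s['contact_force'][:2],s['wrist_torque'])
W=r.camera_info('wrist');im=r.grab_frame('wrist'); save('pics/w15.png',im,1.5)
m=((im[:,:,0]>90)&(im[:,:,1]<40)).astype(np.uint8); m[:,:250]=0
n,l,st,c=cv2.connectedComponentsWithStats(m);i=1+st[1:,4].argmax();print(st[i],c[i],R.T@(onz(W,c[i],74)[:2]-O))
save('pics/s15.png',r.grab_frame('side'),6,(190,140,300,240))
E
```

```text
[  0.22340626 129.00916797] [0.31563414 0.43943627] [ 0.11390657 -0.01627125 -0.00828942]
[297 265  11   6  45] [302.73333333 267.86666667] [  7.26235012 107.99906113]
```

View pics/w15.png

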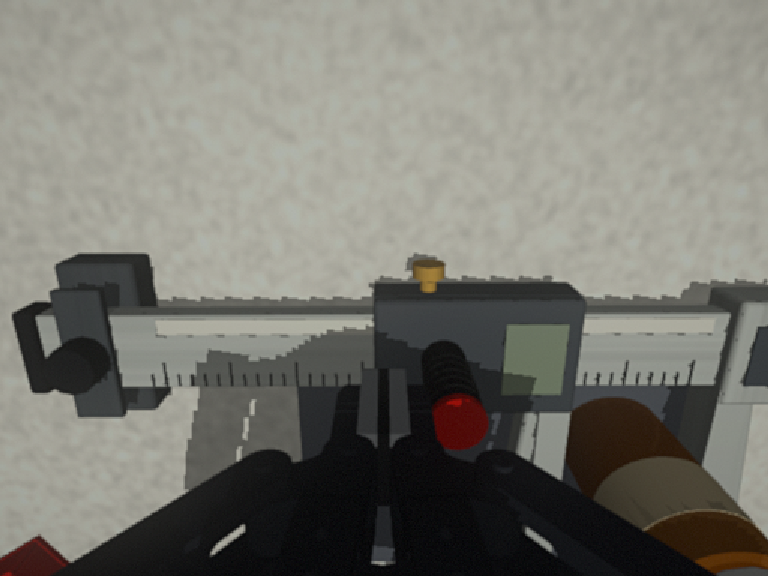

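View pics/s15.png

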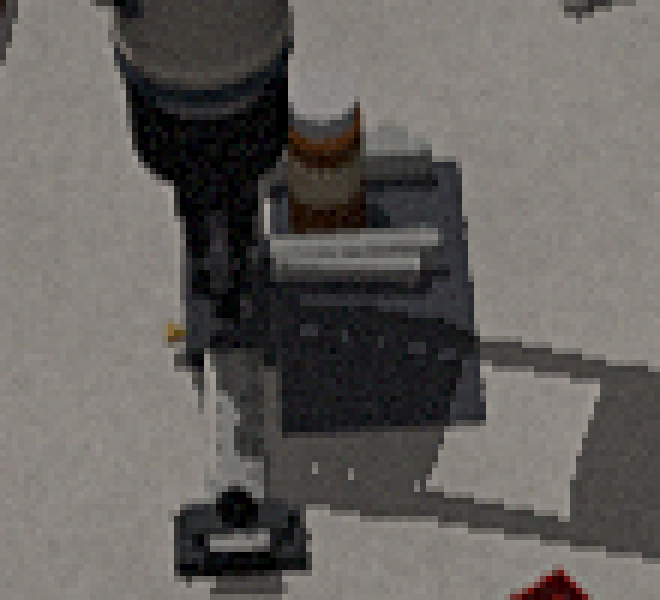

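Request:
{"fn": "jog_arm", "kwargs": {
  "increments": "0 0.1 0 0 0 0 -1;0 0.1 0 0 0 0 -1;0 0.1 0 0 0 0 -1;0 0.1 0 0 0 0 -1;0 0.1 0 0 0 0 -1;0 0.1 0 0 0 0 -1;0 0.1 0 0 0 0 -1;0 0.1 0 0 0 0 -1"
}}

```text
clock: 23.8
eef_pos: [606.1, -83.4, 29.8]
tcp_rot: [-3.141, -0.0, 0.177]
contact_force: [-0.3, 4.1, 0.2]
opening: 0.001
```

```bash
cat >h2.py <<'E'
from h import *
O=np.array([627.3,-202.7]);yw=.178;R=np.array([[np.cos(yw),-np.sin(yw)],[np.sin(yw),np.cos(yw)]])
def st():
    s=r.sense();print('cal pos',(R.T@(s['eef_pos'][:2]-O)).round(2),'F',(R.T@s['contact_force'][:2]).round(2),'T',s['wrist_torque'].round(2),'t',s['clock'])
E
python3 - <<'E'
from h2 import *
st()
im=r.grab_frame('wrist'); st(); save('pics/w16.png',im,1.5)
E
```

```text
cal pos [  0.25 121.22] F [0.46 4.1 ] T [ 0.56  0.04 -0.01] t 23.8
cal pos [  0.31 121.09] F [0.61 3.32] T [ 0.41  0.12 -0.  ] t 23.85
```

View pics/w16.png

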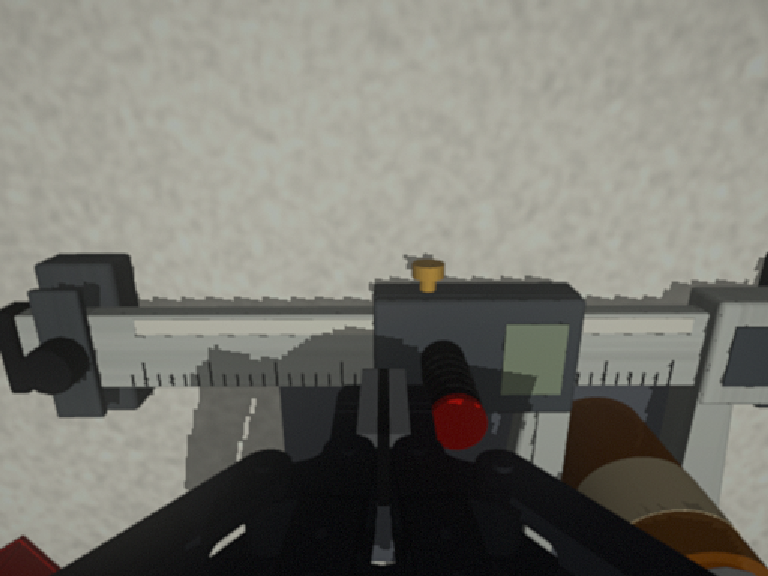

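Request:
{"fn": "jog_arm", "kwargs": {
  "increments": "0 0.05 0 0 0 0 -1;0 0.05 0 0 0 0 -1;0 0.05 0 0 0 0 -1;0 0.05 0 0 0 0 -1;0 0.05 0 0 0 0 -1;0 0.05 0 0 0 0 -1;0 0.05 0 0 0 0 -1;0 0 0 0 0 0 -1"
}}

```text
clock: 24.65
eef_pos: [607.1, -85.5, 29.9]
tcp_rot: [-3.14, -0.001, 0.176]
contact_force: [1.5, 10.8, 1.0]
opening: -0.001
```

```bash
python3 - <<'E'
from h2 import *
st()
im=r.grab_frame('wrist'); st(); save('pics/w17.png',im,3,(350,180,512,384))
save('pics/s17.png',r.grab_frame('side'),6,(190,140,300,240)); st()
E
```

```text
cal pos [  0.9  118.95] F [ 3.4  10.39] T [ 1.68 -0.16  0.02] t 24.65
cal pos [  0.9  118.95] F [3.41 9.75] T [ 1.7  -0.2   0.05] t 24.7
cal pos [  0.89 118.95] F [3.77 9.76] T [ 1.67 -0.15  0.08] t 24.75
```

View pics/w17.png

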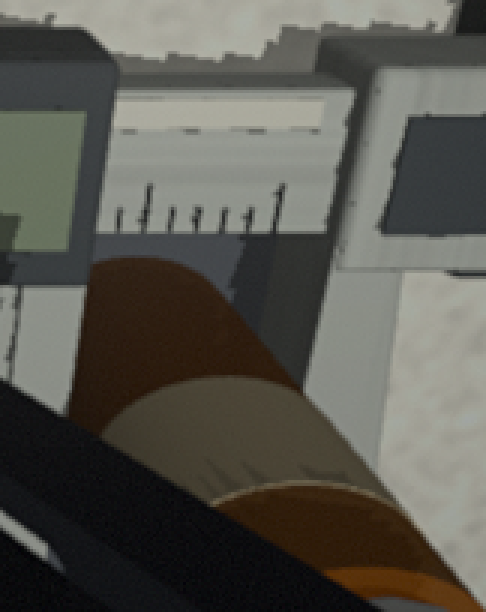

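View pics/s17.png

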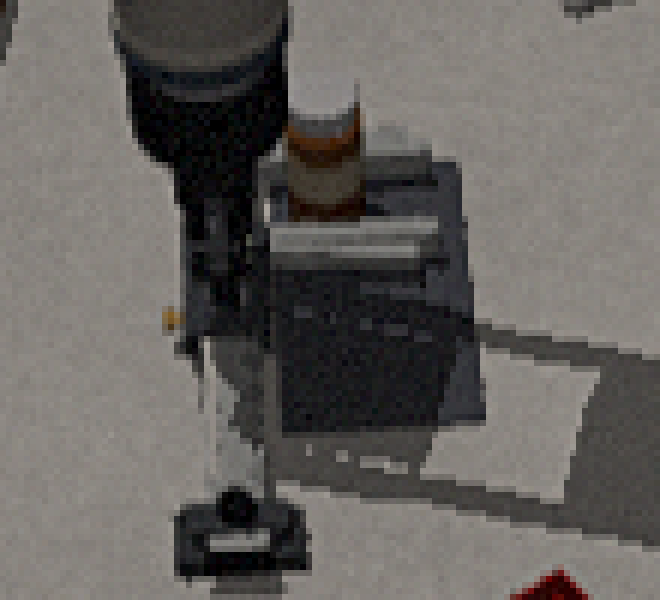

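Request:
{"fn": "jog_arm", "kwargs": {
  "increments": "0 -0.05 0 0 0 0 -1;0 -0.05 0 0 0 0 -1;0 -0.05 0 0 0 0 -1;0 -0.05 0 0 0 0 -1;0 0 0 0 0 0 -1;0 0 0 0 0 0 -1;0 0 0 0 0 0 -1;0 0 0 0 0 0 -1"
}}

```text
clock: 25.55
eef_pos: [606.5, -84.8, 29.8]
tcp_rot: [3.142, -0.0, 0.177]
contact_force: [1.5, 3.1, -0.5]
opening: -0.003
```

```bash
python3 - <<'E'
from h2 import *
st()
im=r.grab_frame('wrist'); st(); save('pics/w18.png',im,1.5)
E
```

```text
cal pos [  0.38 119.68] F [1.99 2.82] T [ 0.57 -0.33  0.01] t 25.55
cal pos [  0.37 119.71] F [2.8  3.89] T [ 0.54 -0.25  0.06] t 25.6
```

View pics/w18.png

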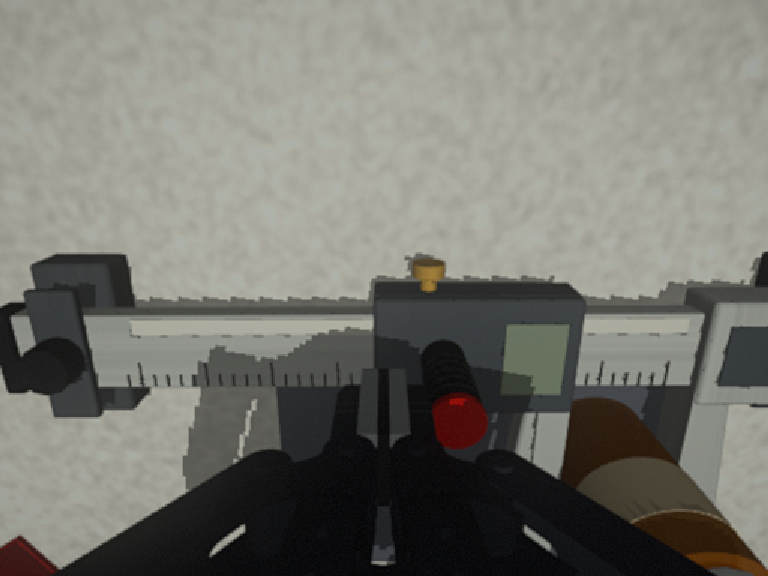

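```bash
python3 - <<'E'
from h2 import *
W=r.camera_info('wrist')
im=cv2.imread('pics/w18.png')[:,:,::-1]; cv2.imwrite('pics/w18c.png',cv2.resize(im[360:576,500:768,::-1],None,fx=3,fy=2.7))
for p,z in (((570,415),31),((694,404),31),((566,470),31),((683,470),31)):
    print(p,(R.T@(onz(W,((p[0]+.5)/1.5-.5,(p[1]+.5)/1.5-.5),z)[:2]-O)).round(1))
E
```

```text
(570, 415) [-25.   46.8]
(694, 404) [-20.1  -0.1]
(566, 470) [-50.6  45.3]
(683, 470) [-50.6  -1.8]
```

View pics/w18c.png

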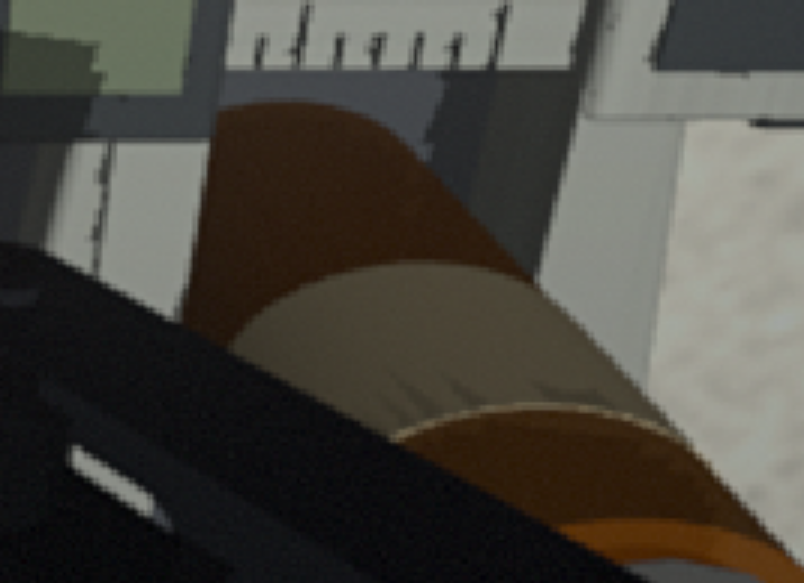

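Request:
{"fn": "jog_arm", "kwargs": {
  "increments": "0 -0.03 0 0 0 0 -1;0 -0.03 0 0 0 0 -1;0 -0.05 0 0 0 0 -1;0 -0.1 0 0 0 0 -1;0 -0.2 0 0 0 0 -1;0 -0.3 0 0 0 0 -1;0 -0.4 0 0 0 0 -1;0 -0.4 0 0 0 0 -1"
}}

```text
clock: 26.4
eef_pos: [603.6, -69.5, 29.8]
tcp_rot: [-3.142, 0.0, 0.177]
contact_force: [0.4, -0.5, -1.0]
opening: -0.0
```

Request:
{"fn": "jog_arm", "kwargs": {
  "increments": "0 -0.4 0 0 0 0 -1;0 0 -1 0 0 0 -1;0 0 -2 0 0 0 -1;0 0 -3 0 0 0 -1;0 0 -3 0 0 0 -1;0 0 -3 0 0 0 -1;0 0 -3 0 0 0 -1;0 0 -1 0 0 0 -1"
}}

```text
clock: 27.2
eef_pos: [604.7, -66.2, 193.9]
tcp_rot: [3.14, -0.005, 0.177]
contact_force: [1.3, -0.4, 0.6]
opening: 0.0
```

```bash
python3 - <<'E'
from h2 import *
st()
W=r.camera_info('wrist');im=r.grab_frame('wrist');np.savez('w19.npz',im=im,**W); save('pics/w19.png',im,3,(240,100,500,300))
save('pics/s19.png',r.grab_frame('side'),6,(190,140,300,240)); st()
E
```

```text
cal pos [  1.95 138.32] F [ 1.22 -0.63] T [ 0.07  0.04 -0.01] t 27.2
cal pos [  1.27 138.54] F [ 0.2  -0.36] T [-0.02  0.04 -0.04] t 27.3
```

View pics/w19.png

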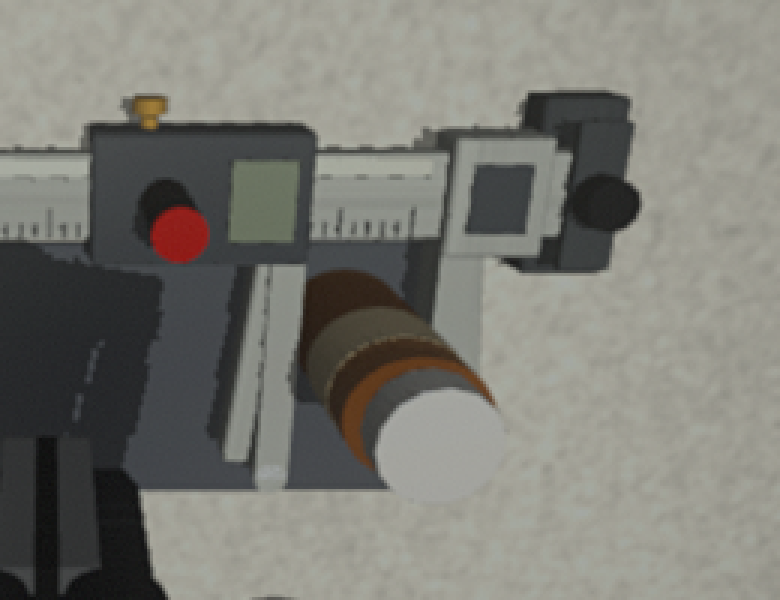

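View pics/s19.png

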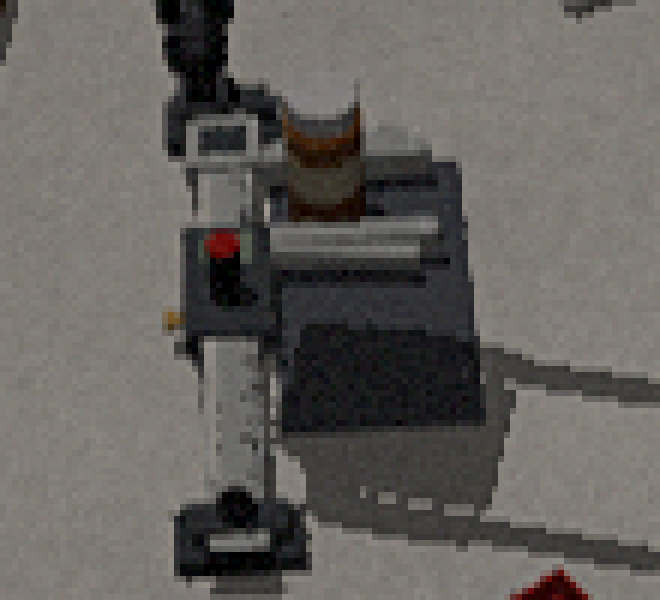

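Request:
{"fn": "jog_arm", "kwargs": {
  "increments": "0 0 -2 0 0 0 -1;-0.8 1.8 0 0 0 0 -1;-0.8 1.8 0 0 0 0 -1;-0.8 1.8 0 0 0 0 -1;-0.8 1.8 0 0 0 0 -1;-0.8 1.8 0 0 0 0 -1;-0.8 1.8 0 0 0 0 -1;0 0 0 0 0 0 -1"
}}

```text
clock: 28.1
eef_pos: [573.3, -182.3, 207.9]
tcp_rot: [-3.141, 0.003, 0.175]
contact_force: [0.1, -0.0, 0.1]
opening: -0.002
```

Request:
{"fn": "jog_arm", "kwargs": {
  "increments": "0 0 0 0 0 0 -1;0 0 0 0 0 0 -1;0 0 0 0 0 0 -1;0 0 0 0 0 0 -1;0 0 0 0 0 0 -1;0 0 0 0 0 0 -1;0 0 0 0 0 0 -1;0 0 0 0 0 0 -1"
}}

```text
clock: 28.9
eef_pos: [574.7, -180.7, 209.8]
tcp_rot: [3.142, -0.0, 0.177]
contact_force: [-1.3, -1.0, -0.1]
opening: -0.001
```

```bash
python3 - <<'E'
from h2 import *
st()
W=r.camera_info('wrist');im=r.grab_frame('wrist');np.savez('w20.npz',im=im,**W); save('pics/w20.png',im,4,(130,70,330,220))
save('pics/c20.png',r.grab_frame('scene'),6,(165,140,290,240)); st()
E
```

```text
cal pos [-47.85  30.94] F [-1.49 -0.73] T [-0.03  0.   -0.01] t 28.9
cal pos [-47.88  30.92] F [0.3  0.41] T [-0.04 -0.04 -0.02] t 29.0
```

View pics/w20.png

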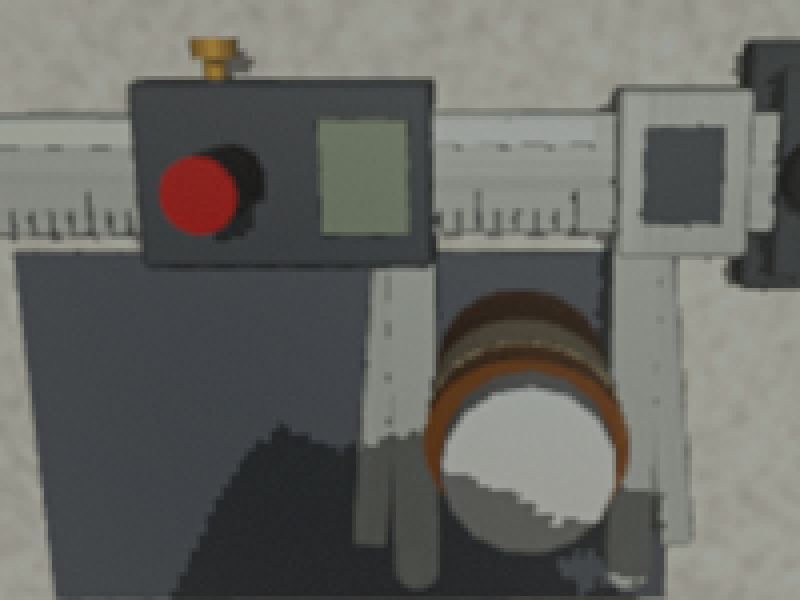

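View pics/c20.png

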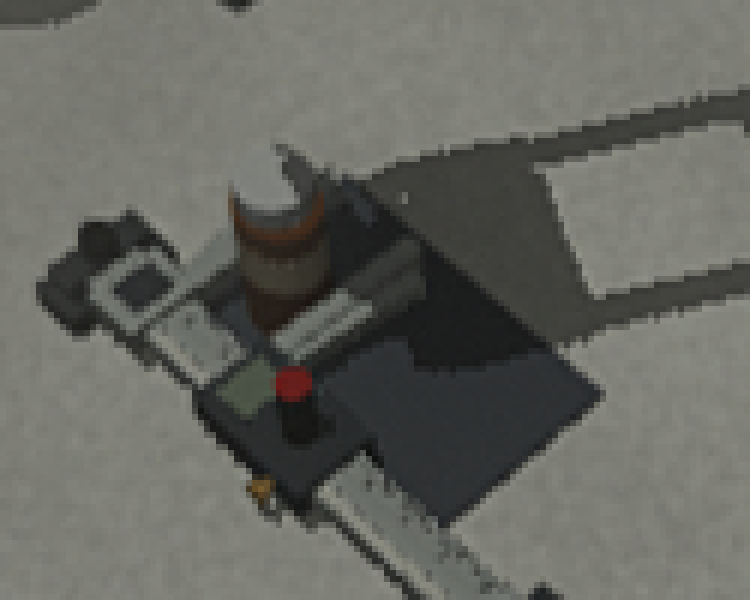

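```bash
python3 - <<'E'
from h2 import *
np.set_printoptions(precision=1,suppress=True)
d=np.load('w20.npz');f=lambda x,y,z:R.T@(onz(d,(130+(x+.5)/4-.5,70+(y+.5)/4-.5),z)[:2]-O)
A=f(435,275,31);B=f(439,560,31);C=f(612,262,31);E=f(606,560,31)
print(A,B,C,E,'ang',(A-B)[1]/(A-B)[0],(C-E)[1]/(C-E)[0])
print('red',f(199,196,74),'cap',f(530,470,105),'shoulder L/R at 87',f(425,440,87),f(629,440,87))
print('foot',f(520,292,3))
# row scan for edge columns
im=d['im'].astype(int).mean(2)
for rr in (140,148,155,165,175,188,200): print(rr,im[rr,222:250].astype(int))
E
```

```text
[-24.6  47.4] [-104.2   47.6] [-21.3   1.6] [-104.2    1.1] ang -0.0026163928169746645 0.006361272722231339
red [ 0.5 97.5] cap [-53.5  24.1] shoulder L/R at 87 [-52.3  47.5] [-52.3   1.3]
foot [-34.4  25. ]
140 [ 87 117 132 134 119 119 136 136 137 137 136 136 137 137 137 139 111  60
  71  73  74  75  74  73  73  74  74  74]
148 [ 91 128 136 131 131 133 135 134 134 134 135 134 135 134 137 138 114  64
  63  73  74  70  58  41  37  36  36  36]
155 [119 133 132 132 132 132 134 133 134 133 132 133 133 133 133 136 112  67
  52  32  30  39  50  58  62  64  62  62]
165 [129 133 130 131 120 119 132 132 132 132 133 132 132 132 134 111  63  63
  68  47  40  45  52  56  57  56  58  58]
175 [134 132 130 130 108  95 121 130 131 130 132 132 133 133 112  66  56  56
  56  56  55  58  97 140 158 156 154 155]
188 [ 73  72  72  72  72  66  66  73  73  74  72  72  73  73  73  69  57  50
  72 107 126 126 125 125 125 140 155 156]
200 [73 72 72 72 63 47 56 73 72 72 72 73 73 73 74 74 75 62 41 38 41 40 47 68
 85 86 86 86]
```

```bash
python3 - <<'E'
from h2 import *
print(r.sign_off()); st()
E
```

```text
the job is handed in; nothing more can be done
None
the job is handed in; nothing more can be done
```

The jar is standing on the felt pad between the jaws with the sliding jaw closed on it, and I handed the job in at about 29 s. The closing push was harder than I meant, and I could not measure the final jaw pressure directly.

**What I did:** I gripped the jar at 25 N and set it down softly, with about 5 N showing when it touched the pad. I let it go about 53 mm from the beam's axis. I then closed the gripper and pushed the jaw up by the thumb post until it was on the glass. After that I backed off and lifted clear.

**Last checks, from the wrist camera:**
- **Width:** the gap between the jaw faces is about 46.1 mm and the glass about 46.2 mm, so the reading is roughly 46 mm. The gripper opening while holding the jar gave about 45 mm along the same direction.
- **Jar:** the cap is centred over the glass, so it stands upright.
- **Squareness:** by the image edges the sliding jaw is square to within about 0.01 rad.
- **Robot:** it touches nothing, and the measured force is within noise.

**What went wrong or disagreed:**
- **Missed first push:** the fingers passed above the thumb post. The fingertips sat about 25 mm higher than the tool position I worked from, so I lowered the tool and pushed again.
- **Hard final push:** it reached about 10.8 N at the wrist, against the 4 to 5 N I intended. With about 2.5 N lost to slide friction, I estimate about 8 N on the glass. That is close to the 10 N limit, and a short higher peak between readings can't be ruled out. I eased off straight away.
- **Jaw pressure at the end:** I inferred this from contact in the images and the slide friction. The jaw did not visibly spring back when I withdrew.
- **Pot, weight, mortar and dish:** I did not re-measure these at the end. The force readings and pictures gave no sign that any of them was touched.

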